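# Slide the brass blanks into the bench tray

### The arm

A 6-joint arm with a two-finger parallel gripper is mounted at the origin on the work surface. World frame = base frame: x ahead of the robot, y to its left, z up, the work surface at z = 0. Lengths are in mm, angles in rad, forces in N, time in s.
With the tool pointing down it reaches from about 300 to 1000 mm from the base axis. Payload 5.1 kg.
Tool frame: the origin (TCP) lies at the very end of the fingers, on their centre line; the grasp point (between the pads) lies 19 mm behind it; x points along the fingers, y is the direction in which the jaws open and shut, and the axes are right-handed (so a half turn about x gives the same grasp; the last joint's range is limited). The gripper opens to 95 mm and grips with 3 to 60 N. Pads are 20 mm wide; open, the fingers measure 119 mm over their backs; the gripper's body (75 mm by 180 mm) begins 59 mm behind the grasp point.
Start: joints at [1.081, 0.124, 1.65, -0, 1.367, -0.083], TCP at [257.206, 596.934, 214.656] pointing down, gripper open.
Joint ranges: [-2.61, 2.61], [-1.02, 2.33], [0.03, 2.71], [-1.35, 4.49], [0.32, 2.68], [-2.91, 2.91]. Speed limits (rad/s): [2.57, 2.57, 3.14, 3.14, 3.14, 3.14].

### API

Orientations are given as [roll, pitch, yaw] about the fixed x, y, z axes, in that order (R = Rz(yaw) Ry(pitch) Rx(roll)).
In Python, from cell import manip gives the robot as it stands.
- The arm moves only by the shell command python3 -m crank 'ROWS'. ROWS is JSON, one flat list of numbers, 7 for each row, row after row: the turn, a rotation vector about the tool's x, y, z in rad, then the shift along the tool's x, y, z in mm, then the opening in per cent of the stroke, from 0 (shut) to 100 (fully open). In form: [ax, ay, az, x, y, z, hand, ax, ay, az, x, y, z, hand, ...]. A call has 1 to 8 rows; each row shifts and turns the commanded pose from where the row before left it, along the tool's axes as they then stand; what a row does not reach is not made up. A row lasts 1/10 s, in which the tool goes at most 50 mm and 8.59 degrees, less where a joint would pass 70% of its speed; a pose out of reach is approached as far as the arm can. A call is refused whole if a number of a shift passes 50 or a number of a turn 0.15, either way. A call with a gripper value outside its range is refused whole. The fingers move at their own pace and stop on an object; the grip force is fixed at half the most. Time passes only in rows, so rows that do not move let the fingers close. It gives the time, the measured TCP pose, the force and the opening at its end, in the units of the state.
- manip.read_state(): the state, without advancing time (a new reading comes with each control period).
- manip.read_camera(name): name is "scene" or "side" or "wrist"; returns a dict with "frame" (400x640x3 uint8, blue, green, red), "fov_y" (degrees; the focal length in pixels is half the picture's height over the tangent of half this angle, whatever the lens; pixels are square), "cx", "cy" (the principal point, pixels), "k1" (the pictures are not rectified: a ray, as slopes to the right and down, at radius r is drawn at 1 + k1 r^2 times it, then the intrinsics apply), "R" (3x3) and "t" (3): a world point X has camera coordinates R X + t; the wrist camera has in their place "tool_from_camera" (4x4, takes a point from camera to tool coordinates, whose origin is the TCP and whose axes are the tool frame's). Camera axes: x right, y down, z forward; pixel columns grow to the right and rows downward; lengths in mm; the calibration is good to about 2 mm. A picture is of the moment at which its call begins: read the wrist's pose just before it. There is no depth.
- manip.sign_off(): hands the job in, once; it reports no verdict.
Trained networks look in a picture, given as the dict that the camera call returned (one of the last four; its "shot" number tells which), for a name from the list of things; names that differ only in an ending like _2 or _b are one class to them, and where a whole thing is asked for, a point or a joint stands for the part that bears it (a point fixed in the world has none). Each returns a list of dicts, best first, with "score" (0 to 1); they miss things now and then, are a little off and sometimes report something else, mostly with a low value. They report only what shows in the picture. A call takes as long as a camera call.
- manip.masks_of(picture, query): "mask" (400x640 bool, what is visible of it) and "uv" ([column, row] in pixels, amid what is visible of it).
The state is a dict: "t": time; "joint_pos": joint angles; "joint_velocities": joint speeds; "joint_efforts": joint torques, N m; "tool_pos": TCP position; "tcp_rot": TCP orientation; "ft_force": force on the tool from outside, world axes, zero at the start; "torque": the same for the moment, N m; "width": finger opening in mm.
Only numpy, scipy, OpenCV 4.12 (cv2) and the standard library are available. Lean on these libraries where they do the work, as an engineer would, in place of code of your own. Each camera call takes 0.05 s, during which the arm holds its last target. There are 200 camera calls.

### The job

The loupe is standing in the way in front of the wooden tray: lift it off the bench board and stand it upright on its round leather pad. Then slide the three brass blanks (round disc, square plate, strip) across the board and over its edge into the tray, one at a time and without picking them up, so that all three end up lying inside it, none left propped on the edge of the board or on a wall. Leave the bangle, the punch, the tin and the graver where they are.

Things in the scene. Friction and masses are not known exactly. Their poses are not given: they have to be found in the camera images.
- board: raised wooden bench board, 380 (x) by 380 (y) by 36 mm high, fixed; origin at the centre of its underside on the bench, so its top is 36 mm above it; the tray stands against its -y side (edge at y = -190 mm in its frame); its yaw varies
- tray: dark wooden tray, fixed, 210 (x) by 160 (y) mm, floor 6 mm thick with a grey lining, walls 6 mm thick and 30 mm high on its -y, -x and +x sides; its +y side has no wall and stands against the board's -y side, so blanks slid over the board's edge drop 30 mm to the floor; inside 198 by 154 mm; origin at the centre of its underside on the bench; same yaw as the board
- disc: round brass blank lying flat on the board, 84 mm across, 8 mm thick, 0.26 to 0.48 kg; origin at the centre of its underside, z up
- square: square brass blank lying flat on the board, 70 by 70 mm, 8 mm thick, 0.23 to 0.43 kg; origin at the centre of its underside, x and y along its edges, z up
- strip: brass strip lying flat on the board, 100 (x) by 26 (y) mm, 8 mm thick, about 0.18 kg; origin at the centre of its underside, x along its length, z up
- strip_end_a (a point): middle of the strip's -x end, on its underside (50 mm from its centre)
- strip_end_b (a point): middle of the strip's +x end, on its underside
- loupe: black eye loupe standing on the board close to the tray, 55 mm tall, 60 g: base 50 mm across, waist 36 mm, above 30 mm a plain round barrel 40 mm across; origin at the centre of its underside, z up
- pad: round leather pad for the loupe, reddish brown with a black rim, 110 mm across, 8 mm thick, fixed on the bench; origin at the centre of its underside
- bangle: plain round brass bangle, a ring 62 mm across outside and 14 mm high, lying on the board near its far (+x) end; not to be moved; origin at the centre of its underside
- punch: square steel chasing punch, 9 by 9 mm and about 120 mm long (along its y), lying on the board near its near (-x) end; not to be moved; origin near its middle, on the underside
- tin: round open tin, 84 mm across, 35 mm high, at the near right; not to be moved; origin at the centre of its underside
- graver: small graver with a round wooden handle, about 105 mm long, 34 mm high, on the bench left of the board; not to be moved

How it is judged:
By the outcome, as a careful person would: the job done as asked, in the order asked, and still so for the second after the job is handed in, with the robot touching nothing.
It also fails if it takes over 72 s, if anything falls off the work surface, if the arm or the gripper's body presses on something with over 40 N, if the wrist force passes 120 N, or if a joint passes its speed limit or range.

## Working session

There is one attempt and no reset: what is moved stays moved. The work goes in short steps, Python scripts to look and compute and a shell command to move; the robot and the scene stay as the last step left them, time stands still between calls to the robot, and variables do not carry over. Pictures are saved under pics/ and viewed, on a budget of 10 in all, crops included, one or two more only if the job needs it, and the job is handed in when it is done.

```bash
ls; mkdir -p pics; cat > h.py <<'E'
import numpy as np, cv2
from cell import manip
from scipy.spatial.transform import Rotation as Ro
def K(p): f=200/np.tan(np.radians(p['fov_y'])/2); return np.array([[f,0,p['cx']],[0,f,p['cy']],[0,0,1]])
def D(p): return np.array([p['k1'],0,0,0,0],float)
def ext(p,s=None):
    if 'R' in p: return np.array(p['R']),np.array(p['t'])
    T=np.array(p['tool_from_camera']); Rt=Ro.from_euler('xyz',s['tcp_rot']).as_matrix()
    Rw=Rt@T[:3,:3]; tw=Rt@T[:3,3]+np.array(s['tool_pos']); return Rw.T,-Rw.T@tw
def ray(p,uv,z,s=None):
    R,t=ext(p,s); uv=np.array(uv,float).reshape(-1,1,2)
    n=cv2.undistortPoints(uv,K(p),D(p)).reshape(-1,2)
    d=np.c_[n,np.ones(len(n))]@R; c=-R.T@t
    return c+d*((z-c[2])/d[:,2])[:,None]
def proj(p,X,s=None):
    R,t=ext(p,s); return cv2.projectPoints(np.array(X,float).reshape(-1,3),cv2.Rodrigues(R)[0],t,K(p),D(p))[0].reshape(-1,2)
def best(p,q):
    m=manip.masks_of(p,q); return m[0] if m else None
E
python3 - <<'E'
from h import *
s=manip.read_state(); print(s)
for c in ['scene','side']:
    p=manip.read_camera(c); cv2.imwrite(f'pics/{c}0.png',p['frame'])
    print(c,{k:v for k,v in p.items() if k!='frame'})
    for q,z in [('board',36),('tray',15),('disc',44),('square',44),('strip',44),('loupe',60),('pad',8),('bangle',45),('punch',45),('tin',20),('graver',17)]:
        b=manip.masks_of(p,q)
        for m in b[:2]:
            print(q,round(m['score'],2),np.round(m['uv']),m['mask'].sum(),ray(p,m['uv'],z).round()[0])
E
```

```text
pics
{'t': 0.0, 'joint_pos': array([ 1.08138181e+00,  1.24459883e-01,  1.65162455e+00, -3.72448762e-05,
        1.36746935e+00, -8.26140281e-02]), 'joint_velocities': array([ 6.96818155e-04, -6.85490098e-04,  3.88064820e-05, -1.73494808e-04,
        7.99982679e-04, -4.86029815e-04]), 'joint_efforts': array([ 1.35052815e-03, -4.17584217e+01, -3.59945297e+01,  7.75818690e-02,
        4.88532695e-02, -1.51901163e-04]), 'tool_pos': array([256.94242954, 596.39088652, 213.4455259 ]), 'tcp_rot': array([-1.63481976,  1.56883485, -2.04161269]), 'ft_force': array([0.1952429 , 0.38700352, 0.57003454]), 'torque': array([-0.04901795,  0.04464486, -0.03830078]), 'width': 95.06111399443454}
scene {'fov_y': 42.922174240749655, 'cx': 313.0486196603934, 'cy': 201.49260148406913, 'k1': -0.14742499704035764, 'R': array([[-0.46272715,  0.88649   , -0.00436686],
       [ 0.66627833,  0.34452399, -0.66134439],
       [-0.5847707 , -0.30893155, -0.75006968]]), 't': array([ 196.98244979, -322.23816701, 1766.3010078 ]), 'shot': 1}
board 0.58 [341. 234.] 14354 [568. 160.  36.]
tray 0.56 [259. 194.] 3174 [ 529.
[... 351 characters left out ...]
 -354.   20.]
graver 0.68 [483. 231.] 155 [364. 501.  17.]
side {'fov_y': 42.909504199243045, 'cx': 314.6957413426241, 'cy': 200.6944069924161, 'k1': -0.006393222719825, 'R': array([[-0.79625063, -0.60495137, -0.00433327],
       [-0.37479697,  0.49891351, -0.781417  ],
       [ 0.47488122, -0.62057968, -0.62399414]]), 't': array([ 441.98117519,  210.20453448, 1454.09702077]), 'shot': 2}
board 0.66 [323. 234.] 4289 [410. 147.  36.]
tray 0.75 [358. 195.] 382 [448. -98.  15.]
strip 0.64 [311. 230.] 191 [446. 161.  44.]
bangle 0.26 [251. 324.] 233 [353. 527.  45.]
punch 0.54 [345. 228.] 93 [367.  93.  45.]
tin 0.66 [429. 171.] 488 [ 316. -363.   20.]
graver 0.68 [252. 325.] 261 [366. 515.  17.]
```

```bash
python3 - <<'E'
import cv2
a=cv2.imread('pics/scene0.png')[90:340,150:510]; b=cv2.imread('pics/side0.png')
cv2.imwrite('pics/a.png',cv2.resize(a,(800,556),interpolation=cv2.INTER_CUBIC))
E
```

```text
(no output)
```

View pics/a.png

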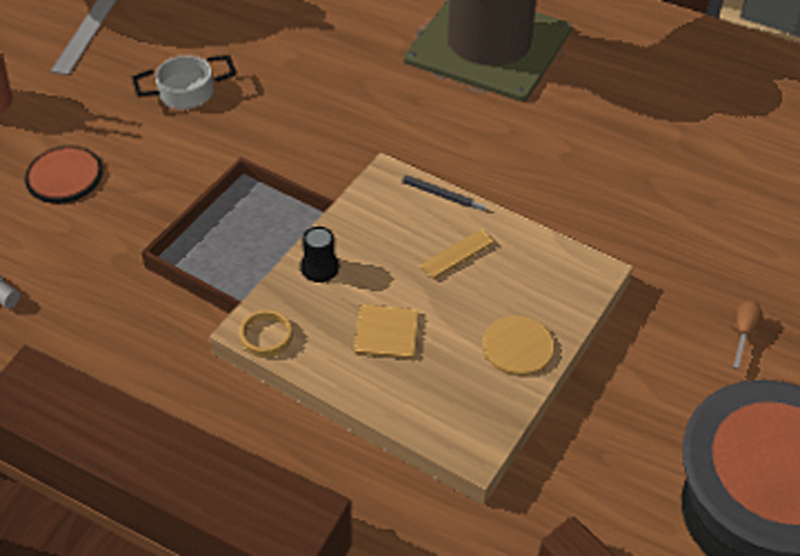

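View pics/side0.png

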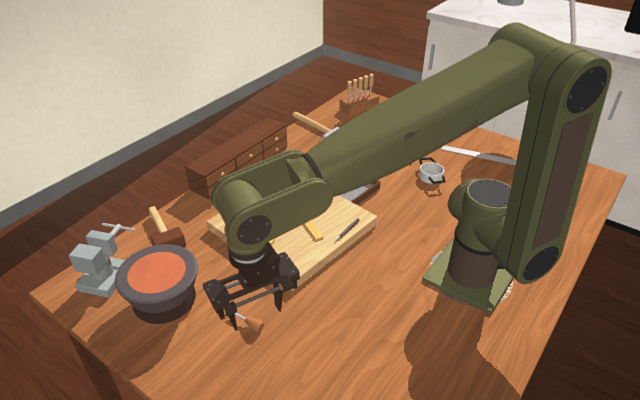

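```bash
cat >> h.py <<'E'
from scipy.optimize import minimize
def prism(shape,z0,h,x,y,a=0):
    sh=np.array(shape,float); c,s_=np.cos(a),np.sin(a); P=sh@np.array([[c,s_],[-s_,c]])+[x,y]
    return np.r_[np.c_[P,np.full(len(P),z0)],np.c_[P,np.full(len(P),z0+h)]]
def circ(d): t=np.linspace(0,2*np.pi,40,endpoint=False); return np.c_[np.cos(t),np.sin(t)]*d/2
def rect(a,b): return np.array([[a,b],[-a,b],[-a,-b],[a,-b]])/2
def fit(p,mask,shape,z0,h,x0,yaw=True,s=None,h2=None):
    # silhouette IoU fit, supersampled via 4-bit subpixel fill
    M=cv2.GaussianBlur(mask.astype(np.float32),(0,0),1.0)
    def f(v):
        X=prism(shape,z0,h,*v); uv=proj(p,X,s)
        I=np.zeros(mask.shape,np.uint8); hu=cv2.convexHull(uv.astype(np.float32))
        cv2.fillConvexPoly(I,np.round(hu*16).astype(np.int32),255,cv2.LINE_AA,4)
        return float(((cv2.GaussianBlur(I.astype(np.float32)/255,(0,0),1.0)-M)**2).sum()/M.sum())
    n=3 if yaw else 2; x0=np.array(x0[:n],float)
    S=np.vstack([x0]+[x0+np.eye(n)[i]*([15,15,.3][i]) for i in range(n)])
    r=minimize(f,x0,method='Nelder-Mead',options=dict(initial_simplex=S,xatol=.05,fatol=1e-5,maxiter=300)); return r.x,r.fun
E
python3 - <<'E'
from h import *
p=manip.read_camera('scene')
C=ray(p,[(321,158.8),(434.4,210.5),(368,309.5),(245,243)],36); print(C.round(), [np.linalg.norm(C[i]-C[i-1]).round() for i in range(4)])
c=C.mean(0); e=C[1]-C[0]; print(c, np.degrees(np.arctan2(e[1],e[0])))
hsv=cv2.cvtColor(p['frame'],cv2.COLOR_BGR2HSV)
q=lambda x,y:(int(150+.45*x),int(90+.45*y))
for n,pt in dict(disc=(517,345),square=(387,330),strip=(460,255),wood=(330,345),wood2=(560,270),wood3=(450,400)).items(): u=q(*pt); print(n,hsv[u[1],u[0]])
for n,sh,z,h,y in [('board',rect(380,380),0,36,1),('pad',circ(110),0,8,0),('disc',circ(84),36,8,0),('strip',rect(100,26),36,8,1),('square',rect(70,70),36,8,1),('bangle',circ(62),36,14,0),('tin',circ(84),0,35,0),('loupe',circ(48),36,55,0)]:
    b=best(p,n)
    if b is None: print('no',n); continue
    m=b['mask']; 
    if n=='board':
        for k in manip.masks_of(p,n)[:1]: m=cv2.morphologyEx(m.astype(np.uint8),cv2.MORPH_CLOSE,np.ones((25,25)))>0
        x0=[*c[:2],np.arctan2(e[1],e[0])-np.pi/2]
    else: x0=[*ray(p,b['uv'],z+h/2)[0][:2],1.0 if n=='strip' else 0.3]
    r=fit(p,m,sh,z,h,x0,y); print(n,b['score'],np.round(r[0],2),round(r[1],3))
E
```

```text
[[334. -20.  36.]
 [373. 356.  36.]
 [744. 315.  36.]
 [712. -53.  36.]] [np.float64(379.0), np.float64(378.0), np.float64(373.0), np.float64(370.0)]
[540.90710953 149.25501971  36.        ] 84.09623054862051
disc [ 18 149 181]
square [ 18 147 181]
strip [ 18 148 177]
wood [ 16 115 178]
wood2 [ 16 114 163]
wood3 [ 16 112 153]
board 0.76 [ 5.3682e+02  1.4703e+02 -1.0000e-01] 0.012
pad 0.82 [ 542.54 -413.09] 0.036
disc 0.71 [553.51 272.34] 0.032
strip 0.53 [455.67 150.15   2.73] 0.056
square 0.87 [6.0509e+02 1.2683e+02 3.6000e-01] 0.022
bangle 0.66 [674.97   2.69] 0.838
tin 0.97 [ 313.92 -362.51] 0.113
loupe 0.54 [554.72   7.01] 0.118
```

```bash
cat >> h.py <<'E'
BC=np.array([536.8,147.0]); BA=-0.10
def b2w(x,y,a=None):
    a=BA if a is None else a; c,s_=np.cos(a),np.sin(a); return BC+[c*x-s_*y,s_*x+c*y]
def w2b(x,y):
    c,s_=np.cos(BA),np.sin(BA); d=np.array([x,y])-BC; return np.array([c*d[0]+s_*d[1],-s_*d[0]+c*d[1]])
def tgt(pos,ang):
    "relative move: tool down, tool y at world angle ang; prints rotvec (tool) and shift in CURRENT and in FINAL tool axes"
    s=manip.read_state(); R=Ro.from_euler('xyz',s['tcp_rot']).as_matrix()
    y=np.array([np.cos(ang),np.sin(ang),0]); x=np.array([0,0,-1.]); T=np.c_[x,y,np.cross(x,y)]
    rv=Ro.from_matrix(R.T@T).as_rotvec(); d=np.array(pos)-s['tool_pos']
    print('pos',s['tool_pos'].round(1),'rotvec',rv.round(3),'cur',(R.T@d).round(1),'final',(T.T@d).round(1),'j6',s['joint_pos'][5].round(2))
E
python3 - <<'E'
from h import *
for a in (BA,BA+np.pi): tgt([*b2w(30,-90),300],a)
E
```

```text
pos [257.2 596.9 214.7] rotvec [ 1.264  0.    -0.   ] cur [ -85.3 -379.3  490.6] final [-85.3 353.1 509.8] j6 -0.08
pos [257.2 596.9 214.7] rotvec [-1.878  0.     0.   ] cur [ -85.3 -379.3  490.6] final [ -85.3 -353.1 -509.8] j6 -0.08
```

```bash
python3 -m crank '[0.14,0,0,-10,0,0,100,0.14,0,0,-10,0,0,100,0.14,0,0,-10,0,0,100,0.14,0,0,-10,0,0,100,0.14,0,0,-10,0,0,100,0.14,0,0,-10,0,0,100,0.14,0,0,-10,0,0,100,0.14,0,0,-10,0,0,100]'
python3 -m crank '[0.144,0,0,0,0,0,100,0,0,0,0,25,36,100,0,0,0,0,25,36,100,0,0,0,0,25,36,100,0,0,0,0,25,36,100,0,0,0,0,25,36,100,0,0,0,0,25,36,100,0,0,0,0,25,36,100]'
python3 -m crank '[0,0,0,0,25,36,100,0,0,0,0,25,36,100,0,0,0,0,25,36,100,0,0,0,0,25,36,100,0,0,0,0,25,36,100,0,0,0,0,25,36,100,0,0,0,0,25,36,100,0,0,0,0,0,0,100]'
python3 - <<'E'
from h import *
tgt([*b2w(30,-90),300],BA)
s=manip.read_state(); p=manip.read_camera('wrist'); cv2.imwrite('pics/w1.png',p['frame']); print(p['tool_from_camera'],p['fov_y'])
for n,sh,z,h,y in [('loupe',circ(40),66,25,0),('bangle',circ(62),36,14,0),('square',rect(70,70),36,8,1),('strip',rect(100,26),36,8,1),('disc',circ(84),36,8,0),('punch',rect(9,120),36,9,1)]:
    b=best(p,n)
    if b is None: print('no',n); continue
    r=fit(p,b['mask'],sh,z,h,[*ray(p,b['uv'],z+h/2,s)[0][:2],-.41 if n=='strip' else 0.3],y,s); print(n,round(b['score'],2),b['uv'],np.round(r[0],2),round(r[1],3),'board',w2b(*r[0][:2]).round(1))
E
```

```text
t: 2.5
tool_pos: [257.2, 596.9, 295.1]
tcp_rot: [-0.133, 1.571, -1.665]
ft_force: [0.3, -0.2, -0.4]
width: 94.6
t: 3.3
tool_pos: [406.7, 327.1, 294.9]
tcp_rot: [2.221, 1.57, 0.55]
ft_force: [0.7, -0.5, -0.1]
width: 95.4
t: 4.1
tool_pos: [556.6, 56.5, 294.3]
tcp_rot: [0.036, 1.569, -1.64]
ft_force: [0.4, 0.3, -0.1]
width: 95.0
pos [556.6  56.5 294.3] rotvec [-0.006  0.001 -0.   ] cur [-5.7  1.2  1.9] final [-5.7  1.2  1.9] j6 0.11
[[ 1.57371780e-03 -2.67364491e-01  9.63594184e-01 -1.69046989e+02]
 [ 9.99998507e-01 -2.67130850e-04 -1.70729212e-03 -6.67852045e-01]
 [ 7.13875022e-04  9.63595432e-01  2.67363672e-01 -7.58452027e+01]
 [ 0.00000000e+00  0.00000000e+00  0.00000000e+00  1.00000000e+00]] 67.76432443590915
loupe 0.82 [328.3, 215.4] [549.76  14.11] 0.122 board [  26.2 -130.9]
bangle 0.92 [427.1, 213.0] [672.74   1.14] 1.241 board [ 149.8 -131.6]
square 0.76 [359.8, 125.1] [6.0282e+02 1.2587e+02 3.8000e-01] 0.02 board [ 67.8 -14.4]
strip 0.69 [304.5, 19.6] [538.15 274.49  -0.68] 0.439 board [-11.4 127. ]
disc 0.97 [303.0, 16.8] [549.56 273.93] 0.006 board [  0.  127.6]
punch 0.8 [194.2, 172.5] [363.93  86.04   0.  ] 0.223 board [-165.9  -77.9]
```

View pics/w1.png

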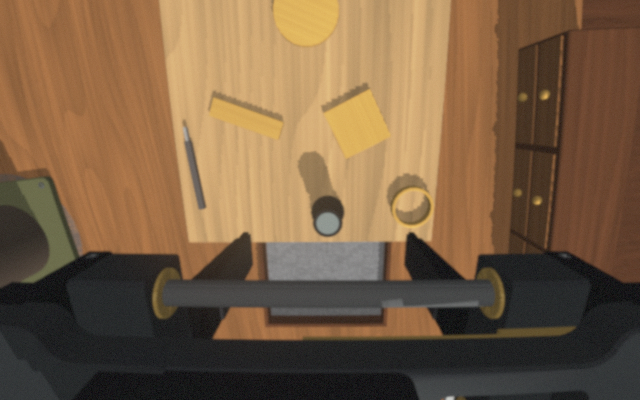

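```bash
python3 - <<'E'
from h import *
s=manip.read_state(); p=manip.read_camera('wrist')
def g(n,pts,z):
    X=ray(p,pts,z,s); print(n,X[:,:2].round(1).tolist(),[w2b(*x[:2]).round(1).tolist() for x in X])
g('board corners',[(189,242),(436,240.5),(175.5,100),(445.5,100)],36)
g('loupe top',[(327.5,222.5)],91)
g('bangle',[(411.5,207)],50)
g('strip',[(212,96.5),(283,126),(279,138),(209,107)],44)
g('punch',[(184,123),(201,206)],44)
# loupe joint fit: frustum hull barrel only from both top circle: dark segmentation
m=best(p,'loupe')['mask']; ys,xs=np.nonzero(m); print(xs.min(),xs.max(),ys.min(),ys.max())
E
```

```text
board corners [[326.9, -18.3], [710.4, -53.3], [354.0, 190.9], [724.7, 153.3]] [[-192.4, -185.4], [192.7, -181.9], [-186.3, 25.4], [186.4, 25.0]]
loupe top [[547.7, 11.4]] [[24.4, -133.9]]
bangle [[669.7, 9.0]] [[146.0, -124.0]]
strip [[408.8, 188.5], [499.2, 139.9], [491.5, 124.5], [402.2, 175.6]] [[-131.5, 28.5], [-36.8, -10.8], [-42.9, -26.9], [-136.8, 15.0]]
punch [[363.2, 158.6], [362.4, 39.2]] [[-173.9, -5.8], [-162.8, -124.7]]
313 344 200 239
```

```bash
python3 -m crank '[0,0,0,30,-3,23,100,0,0,0,35,0,23,100,0,0,0,40,0,0,100,0,0,0,45,0,0,100,0,0,0,40,0,0,100,0,0,0,30,0,0,100,0,0,0,15,0,0,100,0,0,0,0,0,0,100]'
python3 -m crank '[0,0,0,0,0,0,0,0,0,0,0,0,0,0,0,0,0,0,0,0,0,0,0,0,0,0,0,0,0,0,0,0,0,0,0,0,0,0,0,0,0,0,0,0,0,0,0,0,0]'
python3 - <<'E'
from h import *
p=manip.read_camera('scene'); 
for b in manip.masks_of(p,'pad')[:1]:
    r=fit(p,b['mask'],circ(110),0,8,[548,-405],0); print(b['score'],b['uv'],r, ray(p,b['uv'],8)); pc=r[0]
hull=proj(p,np.c_[circ(110)+pc,np.full(40,8)]); im=p['frame'].copy(); cv2.polylines(im,[np.round(hull*16).astype(int)],True,(0,255,0),1,cv2.LINE_AA,4)
cv2.imwrite('pics/b.png',np.hstack([cv2.resize(im[130:210,130:230],(400,320)),cv2.resize(im[150:250,230:355],(400,320))]))
tgt([*pc,100],BA)
E
```

```text
t: 5.35
tool_pos: [545.8, 15.5, 57.5]
tcp_rot: [-1.536, 1.566, 3.077]
ft_force: [-0.8, -0.8, 0.9]
width: 95.1
t: 6.05
tool_pos: [547.7, 15.0, 59.8]
tcp_rot: [1.547, 1.57, -0.124]
ft_force: [0.2, -0.1, 1.4]
width: 44.8
0.63 [177.1, 169.8] (array([ 542.36995521, -412.72185534]), np.float64(0.07498984038829803)) [[ 555.15690701 -408.6143738     8.        ]]
pos [547.7  15.   59.8] rotvec [-0. -0. -0.] cur [-40.2  37.4 426.1] final [-40.2  37.4 426.1] j6 0.03
```

View pics/b.png

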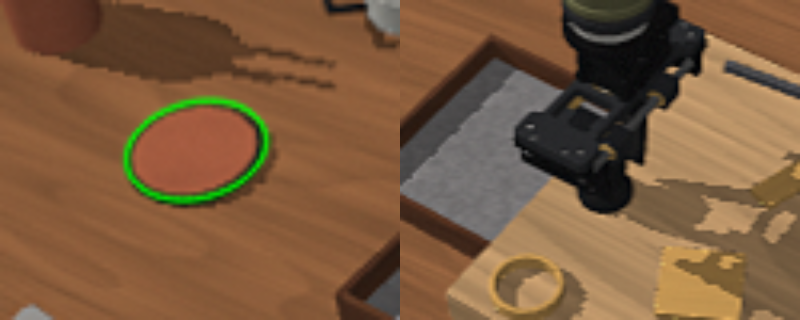

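```bash
python3 -m crank '[0,0,0,0,0,0,0,0,0,0,0,0,0,0,0,0,0,0,0,0,0,0,0,0,-10,0,0,0,0,0,0,-20,0,0,0,0,0,0,-30,0,0,0,0,0,0,-20,0,0,0,0,0,0,0,0,0,0]'
```

```text
t: 6.95
tool_pos: [549.9, 14.9, 144.0]
tcp_rot: [1.609, 1.564, -0.062]
ft_force: [0.2, 0.8, -1.1]
width: 39.0
```

```bash
python3 -m crank '[0,0,0,0,2,20,0,0,0,0,0,4,40,0,0,0,0,0,4,44,0,0,0,0,0,4,44,0,0,0,0,0,4,44,0,0,0,0,0,4,44,0,0,0,0,0,4,44,0,0,0,0,0,4,44,0]'
python3 -m crank '[0,0,0,0,4,44,0,0,0,0,0,3,36,0,0,0,0,5,0,20,0,0,0,0,30,0,0,0,0,0,0,30,0,0,0,0,0,0,20,0,0,0,0,0,10,0,0,0,0,0,0,0,0,0,0]'
python3 - <<'E'
from h import *
tgt([542.4,-412.7,31.5],BA)
E
```

```text
t: 7.75
tool_pos: [544.0, -311.6, 138.0]
tcp_rot: [-2.12, 1.568, 2.493]
ft_force: [0.0, -0.5, -0.5]
width: 39.1
pos [ 544.  -311.6  138. ] rotvec [-0.    -0.001  0.002] cur [106.3   8.8 100.9] final [106.5   8.5 100.7] j6 -0.51schema error: expected a multiple of 7 numbers
```

```bash
python3 -m crank '[0,0,0,0,4,44,0,0,0,0,0,4,36,0,0,0,0,0,0,20,0,0,0,0,25,0,0,0,0,0,0,30,0,0,0,0,0,0,30,0,0,0,0,0,0,18,0,0,0,0,0,0,0,0,0,0]'
python3 - <<'E'
from h import *
tgt([542.4,-412.7,31.5],BA)
E
```

```text
t: 8.55
tool_pos: [541.3, -408.5, 33.0]
tcp_rot: [-2.215, 1.564, 2.398]
ft_force: [-0.5, -0.1, -0.9]
width: 39.4
pos [ 541.3 -408.5   33. ] rotvec [ 0.    -0.004  0.005] cur [1.5 1.5 4.1] final [1.5 1.5 4.1] j6 -0.63
```

```bash
python3 -m crank '[0,0,0,1.5,0,2,0,0,0,0,0,0,0,0]'; python3 -m crank '[0,0,0,0.5,0,0,0,0,0,0,0,0,0,0]'; python3 -c "
from h import *
print(manip.read_state()['tool_pos'],manip.read_state()['ft_force'])"
```

```text
t: 8.75
tool_pos: [543.7, -413.3, 36.8]
tcp_rot: [0.938, 1.568, -0.732]
ft_force: [0.9, 0.8, -0.2]
width: 39.2
t: 8.95
tool_pos: [543.4, -413.1, 35.9]
tcp_rot: [0.968, 1.569, -0.702]
ft_force: [-1.4, 0.8, 0.2]
width: 38.8
[ 543.4083142  -413.07041326   35.91246182] [-1.38440492  0.81003627  0.1958245 ]
```

```bash
python3 -m crank '[0,0,0,1.5,0,0,0,0,0,0,0,0,0,0]';python3 -m crank '[0,0,0,1,0,0,0,0,0,0,0,0,0,0]';python3 -m crank '[0,0,0,0.7,0,0,0,0,0,0,0,0,0,0]'
```

```text
t: 9.15
tool_pos: [542.8, -412.6, 33.2]
tcp_rot: [1.449, 1.571, -0.221]
ft_force: [-0.2, 0.3, -0.9]
width: 39.0
t: 9.35
tool_pos: [542.7, -412.5, 31.9]
tcp_rot: [-2.076, 1.57, 2.536]
ft_force: [0.1, -0.3, -0.3]
width: 39.2
t: 9.55
tool_pos: [542.8, -412.6, 31.3]
tcp_rot: [-2.221, 1.57, 2.391]
ft_force: [0.1, -0.8, -1.1]
width: 39.1
```

```bash
python3 -m crank '[0,0,0,0.7,0,0,0,0,0,0,0,0,0,0]';python3 -m crank '[0,0,0,0.7,0,0,0,0,0,0,0,0,0,0]'
```

```text
t: 9.75
tool_pos: [542.8, -412.6, 30.6]
tcp_rot: [-2.12, 1.571, 2.492]
ft_force: [0.9, -0.1, 0.2]
width: 38.9
t: 9.95
tool_pos: [542.9, -412.8, 30.4]
tcp_rot: [0.427, 1.571, -1.244]
ft_force: [-0.5, 0.3, 0.6]
width: 39.0
```

```bash
python3 -m crank '[0,0,0,0,0,0,60,0,0,0,0,0,0,80,0,0,0,0,0,0,100,0,0,0,0,0,0,100,0,0,0,0,0,0,100,0,0,0,-10,0,0,100,0,0,0,-30,0,0,100,0,0,0,-45,0,0,100]'
python3 -m crank '[0,0,0,-45,0,0,100,0,0,0,-14,-9.7,-20,100,0,0,0,-14,-9.7,-40,100,0,0,0,-14,-9.7,-40,100,0,0,0,-14,-9.7,-40,100,0,0,0,-14,-9.7,-40,100,0,0,0,-14,-9.7,-40,100,0,0,0,-14,-9.7,-40,100]'
python3 -m crank '[0,0,0,-14,-9.7,-40,50,0,0,0,-14,-9.7,-40,20,0,0,0,-14,-9.7,-40,0,0,0,0,-10,-9.7,-40,0,0,0,0,0,-9.7,-40,0,0,0,0,0,-9.7,-40,0,0,0,0,0,-10,-23,0,0,0,0,0,0,0,0]'
python3 - <<'E'
from h import *
s=manip.read_state(); p=manip.read_camera('wrist'); cv2.imwrite('pics/w2.png',p['frame']); print(s['tool_pos'],s['width'])
for n,sh,z,h,y in [('square',rect(70,70),36,8,1),('strip',rect(100,26),36,8,1),('disc',circ(84),36,8,0),('punch',rect(9,120),36,9,1)]:
    b=best(p,n)
    if b is None: print('no',n); continue
    r=fit(p,b['mask'],sh,z,h,[*ray(p,b['uv'],z+h/2,s)[0][:2],-.5 if n=='strip' else 0.3],y,s); print(n,round(b['score'],2),b['uv'],np.round(r[0],2),round(r[1],3),'board',w2b(*r[0][:2]).round(1))
q=manip.read_camera('scene'); b=best(q,'loupe'); print('loupe',b['score'],ray(q,b['uv'],35))
a=cv2.resize(p['frame'],(512,320)); c=cv2.resize(q['frame'][130:230,130:230],(288,320)); cv2.imwrite('pics/c.png',np.hstack([a,c]))
E
```

```text
t: 10.75
tool_pos: [541.1, -411.1, 112.9]
tcp_rot: [-2.2, 1.564, 2.412]
ft_force: [1.0, 0.1, -0.4]
width: 93.7
t: 11.55
tool_pos: [500.7, -145.6, 259.6]
tcp_rot: [1.369, 1.569, -0.302]
ft_force: [0.2, -0.4, 0.5]
width: 95.3
t: 12.35
tool_pos: [458.7, 123.7, 311.1]
tcp_rot: [2.227, 1.569, 0.561]
ft_force: [0.5, -0.4, 0.5]
width: 36.9
[458.74365315 123.69372954 311.05746   ] 36.88180702252509
square 0.69 [426.1, 168.4] [6.0180e+02 1.2628e+02 3.6000e-01] 0.022 board [ 66.7 -14.1]
strip 0.58 [325.2, 157.5] [ 4.5258e+02  1.5073e+02 -4.5000e-01] 0.017 board [-84.2  -4.7]
disc 0.67 [382.3, 59.9] [549.28 272.54] 0.027 board [-1.000e-01  1.262e+02]
punch 0.65 [271.3, 207.0] [ 3.6416e+02  8.8250e+01 -1.0000e-02] 0.127 board [-165.9  -75.7]
loupe 0.6 [[681.77252356   9.99766281  35.        ]]
```

View pics/c.png

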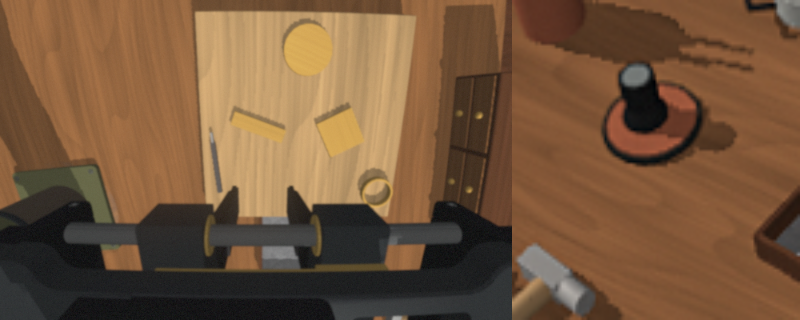

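```bash
python3 - <<'E'
from h import *
tgt([386.4,183.2,39],-.45)
E
```

```text
pos [459.9 120.4 310.1] rotvec [0.348 0.    0.   ] cur [271.1 -79.5 -55.1] final [271.1 -93.5 -24.6] j6 0.24
```

```bash
python3 -m crank '[0.116,0,0,30,0,0,0,0.116,0,0,30,0,0,0,0.116,0,0,30,0,0,0,0,0,0,30,-23,-6,0,0,0,0,30,-24,-6,0,0,0,0,30,-24,-6,0,0,0,0,20,-23,-7,0,0,0,0,20,0,0,0]'
python3 -m crank '[0,0,0,25,0,0,0,0,0,0,15,0,0,0,0,0,0,10,0,0,0,0,0,0,0,0,0,0]'
python3 - <<'E'
from h import *
tgt([386.4,183.2,39],-.45); tgt([386.4,183.2,39],-.45); print(manip.read_state()['width'])
E
```

```text
t: 13.5
tool_pos: [384.0, 185.0, 88.5]
tcp_rot: [-1.132, 1.569, 3.134]
ft_force: [0.1, 0.6, 0.7]
width: 0.3
t: 13.9
tool_pos: [384.9, 183.8, 38.7]
tcp_rot: [-0.782, 1.568, -2.802]
ft_force: [0.6, -0.2, 0.4]
width: 0.7
pos [384.9 183.8  38.7] rotvec [0.001 0.002 0.002] cur [-0.3  1.6 -0.1] final [-0.3  1.6 -0.1] j6 0.77
pos [384.9 183.8  38.7] rotvec [0.001 0.002 0.002] cur [-0.3  1.6 -0.1] final [-0.3  1.6 -0.1] j6 0.77
0.6737084512033464
```

```bash
python3 -m crank '[0,0,0,0,8,0,0,0,0,0,0,10,0,0,0,0,0,0,10,0,0,0,0,0,0,10,0,0,0,0,0,0,10,0,0,0,0,0,0,10,0,0,0,0,0,0,10,0,0]'
python3 -m crank '[0,0,0,0,0,0,0,0,0,0,0,-6,0,0,0,0,0,-20,-10,0,65,0,0,0,-40,-10,0,65,-0.116,0,0,-40,0,0,65,-0.116,0,0,-40,0,0,65,-0.116,0,0,-40,0,0,65,0,0,0,0,0,0,65]'
python3 - <<'E'
from h import *
s=manip.read_state(); p=manip.read_camera('wrist'); cv2.imwrite('pics/w3.png',p['frame']); print(s['tool_pos'],s['width'])
for n,sh,z,h,y in [('square',rect(70,70),36,8,1),('strip',rect(100,26),36,8,1)]:
    b=best(p,n)
    if b is None: print('no',n); continue
    r=fit(p,b['mask'],sh,z,h,[*ray(p,b['uv'],z+h/2,s)[0][:2],-.5 if n=='strip' else 0.3],y,s); print(n,round(b['score'],2),b['uv'],np.round(r[0],2),round(r[1],3),'board',w2b(*r[0][:2]).round(1))
E
```

```text
t: 14.6
tool_pos: [447.8, 154.7, 40.1]
tcp_rot: [-1.112, 1.571, -3.13]
ft_force: [-2.0, 0.5, 1.2]
width: 0.7
t: 15.4
tool_pos: [426.3, 167.6, 227.0]
tcp_rot: [1.921, 1.559, 0.252]
ft_force: [1.2, -0.3, 0.4]
width: 42.8
[426.25540651 167.59273186 226.99887363] 42.8051557676495
square 0.66 [516.7, 277.1] [671.87  -4.65   0.79] 5.961 board [ 149.5 -137.4]
strip 0.82 [388.4, 214.0] [ 4.9618e+02  1.2858e+02 -4.6000e-01] 0.036 board [-38.6 -22.4]
```

```bash
python3 - <<'E'
from h import *
tgt([*b2w(-42,32),39],BA+.15)
E
```

```text
pos [422.8 166.5 219.1] rotvec [-0.15   0.     0.001] cur [180.1  73.5 -24.1] final [180.1  76.2 -12.8] j6 0.36
```

```bash
python3 -m crank '[-0.15,0,0,20,0,0,65,0,0,0,20,25,-4,65,0,0,0,20,25,-4,65,0,0,0,20,26,-5,65,0,0,0,40,0,0,65,0,0,0,35,0,0,65,0,0,0,20,0,0,65,0,0,0,5,0,0,65]'
python3 -c "
from h import *
manip.read_camera('wrist'); tgt([*b2w(-42,32),39],BA+.15); print(manip.read_state()['width'])"
```

```text
t: 16.35
tool_pos: [495.5, 182.5, 36.4]
tcp_rot: [-1.373, 1.562, -2.894]
ft_force: [-12.0, -2.6, 24.0]
width: 61.4
pos [495.8 182.5  36.9] rotvec [-0.     0.002  0.008] cur [-2.1  2.4 -0.4] final [-2.1  2.4 -0.4] j6 0.2
61.99354597523107
```

```bash
python3 -m crank '[0,0,0,-3,0,0,65,0,0,0,0,0,0,65]'
python3 - <<'E'
from h import *
tgt([*b2w(-42,32),39],BA+.15)
print(manip.read_state()['ft_force'])
s=manip.read_state(); p=manip.read_camera('wrist'); cv2.imwrite('pics/w4.png',p['frame'])
b=best(p,'strip')
if b: print(b['score'],fit(p,b['mask'],rect(100,26),36,8,[498,128,-.45],1,s))
E
```

```text
t: 16.6
tool_pos: [498.0, 183.0, 42.3]
tcp_rot: [-1.347, 1.569, -2.868]
ft_force: [-0.2, 0.2, 0.3]
width: 61.9
pos [498.  183.   42.3] rotvec [-0.     0.     0.001] cur [3.3 0.2 0. ] final [3.3 0.2 0. ] j6 0.2
[-0.21611065  0.21507275  0.27561937]
0.93 (array([ 5.01711162e+02,  1.26357011e+02, -4.01312257e-01]), np.float64(1.1548373699188232))
```

View pics/w4.png

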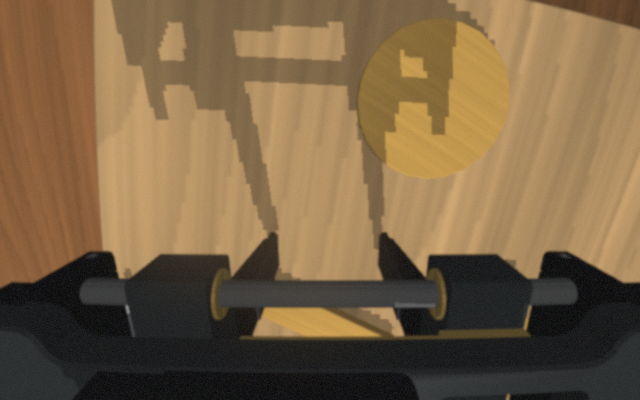

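```bash
python3 -m crank '[0,0,0,1.5,0,0,65,0,0,0,0,0,8,65,0,0,0,0,0,8,65,0,0,0,0,0,8,65]'
python3 -m crank '[0,0,0,0,0,10,65,0,0,0,0,0,10,65,0,0,0,0,0,10,65,0,0,0,0,0,10,65,0,0,0,0,0,10,65,0,0,0,0,0,10,65]'
python3 - <<'E'
from h import *
p=manip.read_camera('scene')
b=best(p,'strip')
if b: r=fit(p,b['mask'],rect(100,26),36,8,[500,85,0],1); print(b['score'],r,w2b(*r[0][:2]))
im=p['frame'][150:310,240:420]; cv2.imwrite('pics/d.png',cv2.resize(im,(720,640))[:600])
E
```

```text
t: 17.1
tool_pos: [500.0, 158.5, 41.5]
tcp_rot: [-2.592, 1.571, 2.17]
ft_force: [0.1, 0.2, 0.9]
width: 61.6
t: 17.7
tool_pos: [503.1, 98.4, 41.6]
tcp_rot: [1.636, 1.571, 0.115]
ft_force: [-0.4, 1.1, -0.0]
width: 61.7
```

View pics/d.png

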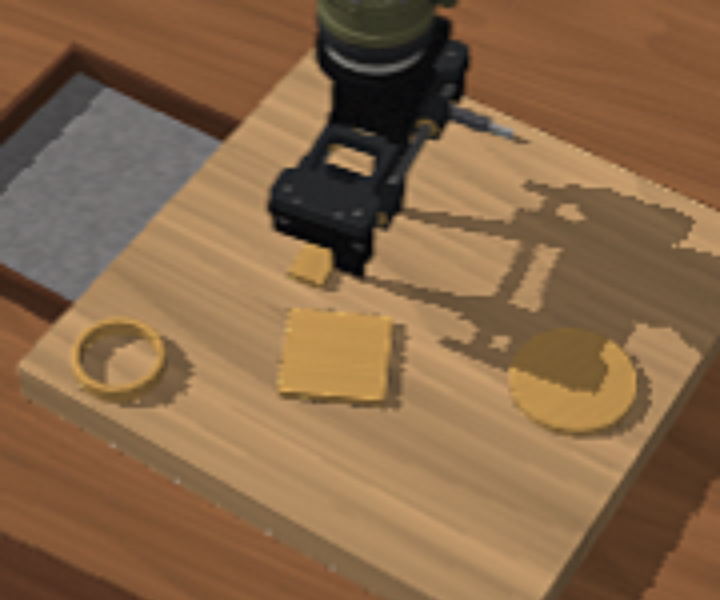

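```bash
python3 - <<'E'
from h import *
p=manip.read_camera('scene')
X=ray(p,[(240+332/4,150+258/4),(240+328/4,150+288/4),(240+288/4,150+270/4)],44); print(X.round(1)); print([w2b(*x[:2]).round(1) for x in X])
q=manip.read_camera('side'); b=best(q,'strip')
if b: print(b['score'],b['uv'],ray(q,b['uv'],44),b['mask'].sum())
E
```

```text
[[535.2  88.1  44. ]
 [560.1  97.7  44. ]
 [558.5  66.3  44. ]]
[array([  4.3, -58.7]), array([ 28.1, -46.8]), array([ 29.6, -78.1])]
0.42 [315.1, 208.3] [[499.1950534   71.11250391  44.        ]] 162
```

```bash
python3 -m crank '[0,0,0,0.8,0,10,65,0,0,0,0,0,13,65,0,0,0,0,0,13,65,0,0,0,0,0,13,65,0,0,0,0,0,13,65,0,0,0,0,0,13,65,0,0,0,0,0,13,65,0,0,0,0,0,12,65]'
python3 -m crank '[0,0,0,0,0,20,65,0,0,0,0,0,25,65,0,0,0,0,0,20,65,0,0,0,0,0,0,65]'
python3 - <<'E'
from h import *
s=manip.read_state(); print(w2b(*s['tool_pos'][:2]))
p=manip.read_camera('scene'); b=best(p,'strip')
if b: print(b['score'],b['uv'],w2b(*ray(p,b['uv'],10)[0][:2]))
im=p['frame'][130:250,210:345]; cv2.imwrite('pics/e.png',cv2.resize(im,(675,600)))
E
```

```text
t: 18.75
tool_pos: [508.1, -1.8, 40.8]
tcp_rot: [-2.594, 1.571, 2.168]
ft_force: [-0.1, 1.5, 1.5]
width: 62.0
t: 19.15
tool_pos: [511.2, -68.0, 40.6]
tcp_rot: [-0.264, 1.57, -1.787]
ft_force: [-0.8, -0.0, -0.1]
width: 61.8
[  -3.98745182 -216.52689416]
```

View pics/e.png

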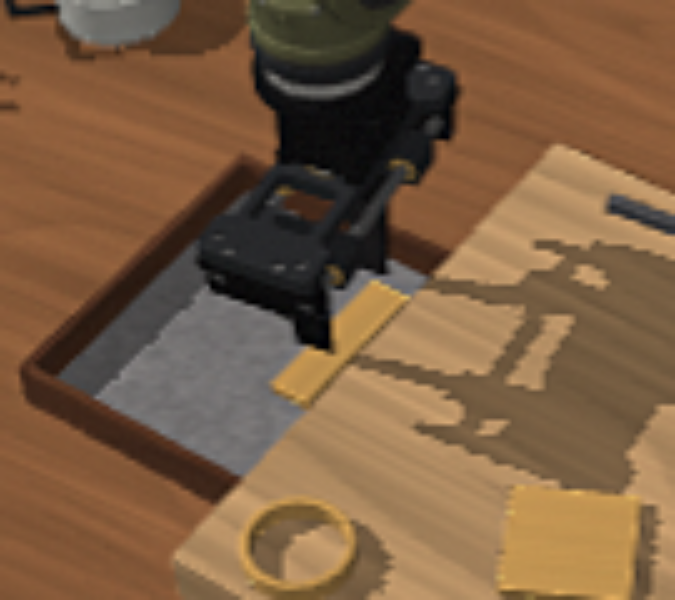

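```bash
python3 - <<'E'
from h import *
p=manip.read_camera('scene')
uv=[(210+x/5,130+y/5) for x,y in [(300,400),(412,296),(378,281),(272,382)]]
for z in (14,36):
  X=ray(p,uv,z); print(z,[w2b(*x[:2]).round(1).tolist() for x in X])
print([w2b(*x[:2]).round(1).tolist() for x in ray(p,[(245,243)],36)])
E
```

```text
14 [[51.1, -207.1], [-49.7, -199.7], [-48.7, -223.5], [49.0, -228.6]]
36 [[65.4, -194.7], [-33.4, -187.4], [-32.4, -210.7], [63.3, -215.8]]
[[194.0, -182.0]]
```

```bash
python3 -m crank '[0.15,0,0,0,3,-2,65,0,0,0,10,0,0,65,0,0,0,9,0,0,65,0,0,0,5,0,0,65,0,0,0,0,0,0,65]'
python3 -c "
from h import *
s=manip.read_state(); tgt([*b2w(0,-213),14],BA); print(s['ft_force'])"
```

```text
t: 19.8
tool_pos: [513.1, -62.9, 15.2]
tcp_rot: [-1.689, 1.568, 2.925]
ft_force: [-0.7, -0.3, 0.2]
width: 61.8
pos [513.1 -62.9  15.2] rotvec [ 0.002 -0.     0.003] cur [1.2 2.6 1.8] final [1.2 2.6 1.8] j6 -0.13
[-0.70683602 -0.312634    0.19066061]
```

```bash
python3 -m crank '[0,0,0,1,0,1,65,0,0,0,0,0,0,65]'; python3 -m crank '[0,0,0,1,0,0,65,0,0,0,0,0,0,65]'; python3 -m crank '[0,0,0,0.7,0,0,65,0,0,0,0,0,0,65]'
```

```text
t: 20.0
tool_pos: [514.1, -64.5, 15.8]
tcp_rot: [-0.6, 1.571, -2.271]
ft_force: [-0.4, 0.4, -0.1]
width: 61.8
t: 20.2
tool_pos: [514.2, -64.4, 14.9]
tcp_rot: [1.389, 1.571, -0.282]
ft_force: [0.7, 0.0, -0.3]
width: 62.0
t: 20.4
tool_pos: [514.3, -64.4, 14.3]
tcp_rot: [1.356, 1.57, -0.315]
ft_force: [0.1, -0.8, 1.3]
width: 61.7
```

```bash
python3 -m crank '[0,0,0,0.7,0,0,65,0,0,0,0,0,0,65]'; python3 -m crank '[0,0,0,0.7,0,0,65,0,0,0,0,0,0,65]'
```

```text
t: 20.6
tool_pos: [514.3, -64.4, 14.3]
tcp_rot: [-1.009, 1.571, -2.68]
ft_force: [-3.3, 0.6, 5.9]
width: 61.8
t: 20.8
tool_pos: [514.3, -64.4, 14.2]
tcp_rot: [-1.461, 1.57, -3.132]
ft_force: [-5.4, 1.3, 11.1]
width: 61.9
```

```bash
python3 -m crank '[0,0,0,0.2,0,6,65,0,0,0,0,0,10,65,0,0,0,0,0,10,65,0,0,0,0,0,10,65]'; python3 -m crank '[0,0,0,0,0,10,65,0,0,0,0,0,10,65,0,0,0,0,0,10,65,0,0,0,0,0,8,65]'
python3 - <<'E'
from h import *
s=manip.read_state(); print(w2b(*s['tool_pos'][:2]),s['tool_pos'])
p=manip.read_camera('scene'); b=best(p,'strip')
if b: print(b['score'],b['uv'],w2b(*ray(p,b['uv'],14)[0][:2]))
im=p['frame'][130:250,210:345]; cv2.imwrite('pics/f.png',cv2.resize(im,(675,600)))
E
```

```text
t: 21.2
tool_pos: [512.2, -99.6, 14.3]
tcp_rot: [2.242, 1.567, 0.57]
ft_force: [0.9, 4.8, 6.6]
width: 61.9
t: 21.6
tool_pos: [508.3, -137.9, 13.9]
tcp_rot: [2.028, 1.567, 0.356]
ft_force: [1.5, 3.5, 6.5]
width: 61.7
[ 6.22365206e-02 -2.86356500e+02] [ 508.27397778 -137.93212396   13.94591392]
0.77 [273.5, 196.6] [   4.33273137 -229.05151977]
```

View pics/f.png

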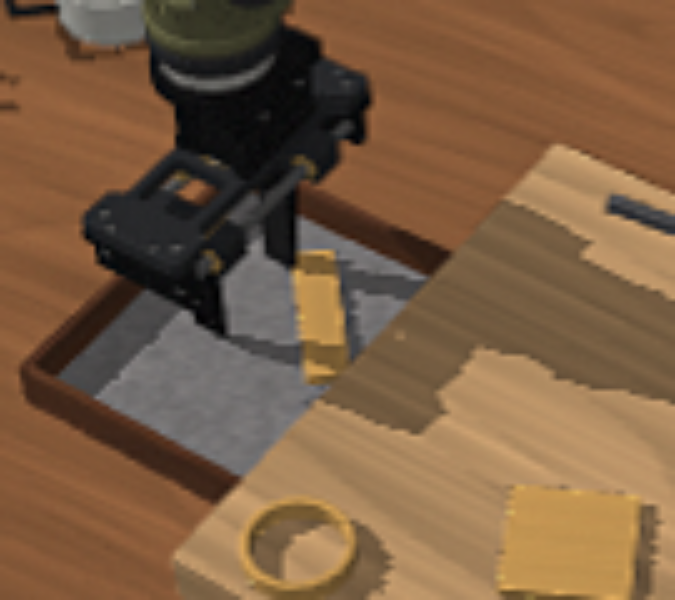

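```bash
python3 -m crank '[0,0,0,-10,0,0,65,0,0,0,-40,0,0,65,0,0,0,-40,0,0,30,0,0,0,-40,0,-30,0,0,0,0,0,0,-30,0]'
python3 - <<'E'
from h import *
p=manip.read_camera('scene')
for b in manip.masks_of(p,'strip')[:1]:
    for a in (-1,1.2): r=fit(p,b['mask'],rect(100,26),6,8,[*ray(p,b['uv'],14)[0][:2],a],1); print(b['score'],r,w2b(*r[0][:2]),r[0][2]-BA)
s=manip.read_state(); p=manip.read_camera('wrist'); print(s['tool_pos'])
for b in manip.masks_of(p,'strip')[:1]:
    for a in (-1,1.2): r=fit(p,b['mask'],rect(100,26),6,8,[*ray(p,b['uv'],14,s)[0][:2],a],1,s); print(b['score'],b['uv'],r,w2b(*r[0][:2]),r[0][2]-BA)
E
```

```text
t: 22.2
tool_pos: [516.7, -79.0, 150.2]
tcp_rot: [1.417, 1.558, -0.256]
ft_force: [0.3, -0.6, -0.5]
width: 42.9
0.6 (array([500.41037809, -90.00559034,   0.6091929 ]), np.float64(0.1588968187570572)) [ -12.54674753 -239.45444986] 0.7091929018746207
0.6 (array([501.44135239, -88.92741137,   0.61070874]), np.float64(0.1575973480939865)) [ -11.6285621  -238.27873161] 0.7107087409944907
[513.71489285 -76.21595538 144.81082113]
0.7 [402.4, 5.4] (array([582.23542127, 166.43660089,  -2.        ]), np.float64(0.9208997488021851)) [43.26801114 23.87547219] -1.8999999999999995
0.7 [402.4, 5.4] (array([6.05260113e+02, 1.58473638e+02, 4.32098765e-01]), np.float64(0.9208997488021851)) [66.97264474 18.25092448] 0.5320987654320984
```

```bash
python3 - <<'E'
from h import *
tgt([*b2w(14.6,-216),14],BA)
E
```

```text
pos [512.3 -77.9 142.4] rotvec [0.002 0.    0.   ] cur [128.4  16.6 -10.3] final [128.4  16.5 -10.2] j6 -0.16
```

```bash
python3 -m crank '[0,0,0,20,8,-5,0,0,0,0,30,8.5,-5,0,0,0,0,40,0,0,0,0,0,0,25,0,0,0,0,0,0,8,0,0,0,0,0,0,3,0,0,0,0,0,0,0,0,0,0]'; python3 -m crank '[0,0,0,1.5,0,0,0,0,0,0,0,0,0,0]';  python3 -c "
from h import *
tgt([*b2w(14.6,-216),14],BA)"
```

```text
t: 23.1
tool_pos: [530.5, -70.5, 17.0]
tcp_rot: [1.266, 1.57, -0.405]
ft_force: [0.6, 0.0, 0.5]
width: 0.4
t: 23.3
tool_pos: [531.2, -70.3, 16.4]
tcp_rot: [1.44, 1.568, -0.231]
ft_force: [0.2, 0.3, -0.2]
width: 0.4
pos [531.2 -70.3  16.4] rotvec [-0.     0.    -0.003] cur [ 2.4 -1.5 -0.8] final [ 2.4 -1.5 -0.8] j6 -0.13
```

```bash
python3 -m crank '[0,0,0,2,-1,0,0,0,0,0,0,0,0,0]'; python3 -m crank '[0,0,0,1,0,0,0,0,0,0,0,0,0,0]'; python3 -m crank '[0,0,0,0.7,0,0,0,0,0,0,0,0,0,0]'
```

```text
t: 23.5
tool_pos: [530.2, -70.1, 14.3]
tcp_rot: [1.414, 1.568, -0.257]
ft_force: [-0.9, 1.1, 3.1]
width: 0.5
t: 23.7
tool_pos: [530.3, -70.1, 14.2]
tcp_rot: [1.341, 1.569, -0.329]
ft_force: [-3.5, 0.6, 11.6]
width: 0.3
t: 23.9
tool_pos: [530.3, -70.1, 14.2]
tcp_rot: [1.262, 1.569, -0.409]
ft_force: [-5.8, 0.2, 15.8]
width: 0.8
```

Contact on the flat strip at z = 14; now drag its near end toward the far wall.

```bash
python3 -m crank '[0,0,0,0,0,6,0,0,0,0,0,0,10,0,0,0,0,0,0,10,0,0,0,0,0,0,10,0,0,0,0,0,0,10,0,0,0,0,0,0,10,0,0,0,0,0,0,10,0,0,0,0,0,0,8,0]'
python3 -m crank '[0,0,0,-5,0,0,0,0,0,0,-40,0,0,0,0,0,0,-40,0,0,0,0,0,0,-40,0,-30,30,0,0,0,0,0,-40,60,0,0,0,0,0,-30,60,0,0,0,0,0,0,60]'
python3 - <<'E'
from h import *
for i in range(2):
  p=manip.read_camera('scene')
  for b in manip.masks_of(p,'strip')[:2]:
    r=min((fit(p,b['mask'],rect(100,26),6,8,[*ray(p,b['uv'],14)[0][:2],a],1) for a in (-.5,.3,1.)),key=lambda r:r[1]); print(b['score'],r,w2b(*r[0][:2]),r[0][2]-BA)
tgt([*b2w(0,-220),14],BA)
E
```

```text
t: 24.7
tool_pos: [522.7, -144.0, 12.4]
tcp_rot: [1.367, 1.569, -0.304]
ft_force: [-0.8, -0.0, -0.6]
width: 0.4
t: 25.4
tool_pos: [531.4, -41.1, 136.4]
tcp_rot: [-2.84, 1.57, 1.776]
ft_force: [0.4, -1.0, -1.1]
width: 27.0
0.8 (array([ 4.98107104e+02, -1.13389892e+02,  1.14607768e-01]), np.float64(0.08168265968561172)) [ -12.50398    -262.95187102] 0.2146077675497129
0.63 (array([ 4.97785976e+02, -1.13286949e+02,  1.66784246e-01]), np.float64(0.1960485875606537)) [ -12.83378096 -262.88150144] 0.2667842459491607
pos [531.3 -44.6 135.7] rotvec [-0.001  0.     0.001] cur [121.7 -13.5  28.8] final [121.7 -13.6  28.8] j6 -0.08
```

```bash
python3 -m crank '[0,0,0,20,-10,13,65,0,0,0,30,-11,13,65,0,0,0,35,0,0,65,0,0,0,25,0,0,65,0,0,0,10,0,0,65,0,0,0,3,0,0,65,0,0,0,0,0,0,65]';  python3 -c "
from h import *
tgt([*b2w(-8,-217),9.5],BA);print(manip.read_state()['ft_force'])"
```

```text
t: 26.3
tool_pos: [508.7, -68.3, 13.8]
tcp_rot: [1.33, 1.57, -0.341]
ft_force: [-0.3, -1.0, -0.4]
width: 62.1
pos [508.7 -68.3  13.8] rotvec [-0.001  0.    -0.001] cur [ 4.3 -1.6 -0. ] final [ 4.3 -1.6 -0. ] j6 -0.14
[-0.26870852 -1.04435395 -0.37271997]
```

```bash
python3 -m crank '[0,0,0,3.5,0,0,65,0,0,0,0.5,0,0,65,0,0,0,0,0,0,65]';  python3 -m crank '[0,0,0,0,0,8,65,0,0,0,0,0,12,65,0,0,0,0,0,12,65,0,0,0,0,0,12,65,0,0,0,0,0,12,65,0,0,0,0,0,12,65,0,0,0,0,0,10,65,0,0,0,0,0,5,65]'
python3 -c "
from h import *
manip.read_camera('scene')
tgt([*b2w(-8,-308),9.5],BA);print(manip.read_state()['ft_force'])"
```

```text
t: 26.6
tool_pos: [508.8, -67.8, 10.0]
tcp_rot: [1.433, 1.569, -0.238]
ft_force: [-0.0, 0.3, 0.1]
width: 62.0
t: 27.4
tool_pos: [499.8, -151.5, 9.2]
tcp_rot: [-1.676, 1.571, 2.935]
ft_force: [-0.5, 2.3, 1.1]
width: 61.6
pos [ 499.8 -151.8    9.2] rotvec [-0.001  0.001 -0.   ] cur [-0.3 -1.   7. ] final [-0.3 -1.   7. ] j6 -0.3
[-1.05499212 -0.47370708  0.32405296]
```

```bash
python3 -m crank '[0,0,0,0,0,3,65,0,0,0,0,0,2,65,0,0,0,0,0,0,65]';  python3 -m crank '[0,0,0,-5,0,-3,65,0,0,0,-30,0,0,65,0,0,0,-45,0,0,42,0,0,0,-45,9,-40,42,0,0,0,0,9,-40,42,0,0,0,0,9,-40,42,0,0,0,0,9,-40,42,0,0,0,0,9,-40,42]'
python3 -m crank '[0,0,0,0,9,-40,42,0,0,0,0,9,-40,42,0,0,0,0,9,-40,42,0,0,0,0,7,-20,42,0.1,0,0,0,0,0,42,0,0,0,0,0,0,42]'
python3 - <<'E'
from h import *
p=manip.read_camera('scene')
for b in manip.masks_of(p,'strip')[:1]:
    r=fit(p,b['mask'],rect(100,26),6,8,[*ray(p,b['uv'],14)[0][:2],-.1],1); print('strip',b['score'],r,w2b(*r[0][:2]),r[0][2]-BA)
for b in manip.masks_of(p,'square')[:1]:
    r=fit(p,b['mask'],rect(70,70),36,8,[602,126,.37],1); print('sq',b['score'],r,w2b(*r[0][:2]),r[0][2]-BA)
im=p['frame'][130:250,210:345]; cv2.imwrite('pics/g.png',cv2.resize(im,(675,600)))
tgt([*b2w(68,55),40],BA-.1)
E
```

```text
t: 27.75
tool_pos: [499.3, -155.4, 9.1]
tcp_rot: [-0.447, 1.57, -2.118]
ft_force: [0.6, -0.3, -0.1]
width: 61.8
t: 28.55
tool_pos: [562.5, 37.1, 126.9]
tcp_rot: [1.278, 1.57, -0.393]
ft_force: [0.4, -0.3, -0.6]
width: 40.2
t: 29.15
tool_pos: [609.9, 172.2, 126.3]
tcp_rot: [0.049, 1.57, -1.72]
ft_force: [0.1, 0.5, -0.2]
width: 39.8
strip 0.52 (array([ 4.88406766e+02, -1.76755662e+02, -6.86660574e-02]), np.float64(0.025146622210741043)) [ -15.82983592 -326.9694938 ] 0.03133394261106506
sq 0.77 (array([6.06251678e+02, 1.25684165e+02, 3.77404577e-01]), np.float64(0.11015400290489197)) [ 71.23274181 -14.27574601] 0.4774045769903894
pos [609.7 170.9 126.2] rotvec [0.001 0.    0.   ] cur [ 86.2  -4.5 -23.6] final [ 86.2  -4.6 -23.6] j6 0.39
```

View pics/g.png

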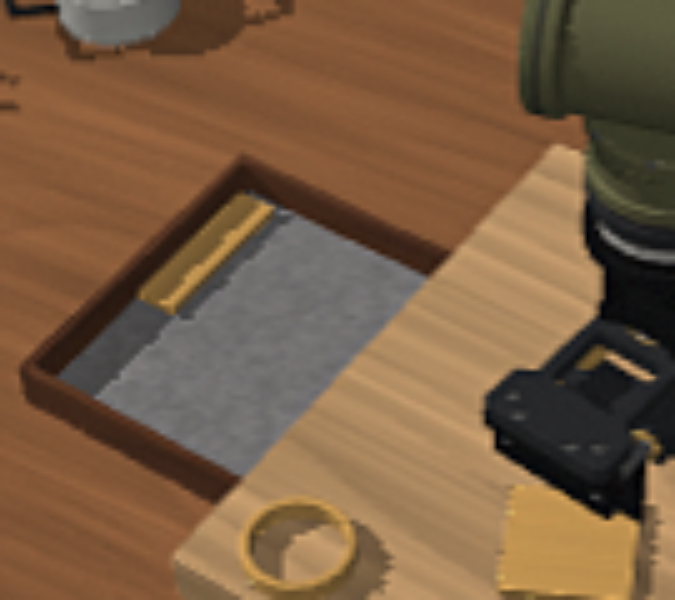

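```bash
python3 -m crank '[0,0,0,0,-1,-23,42,0,0,0,35,0,0,42,0,0,0,30,0,0,42,0,0,0,12,0,0,42,0,0,0,6,0,0,42,0,0,0,0,0,0,42]';  python3 -c "
from h import *
tgt([*b2w(68,55),40],BA-.1);print(manip.read_state()['ft_force'])"
```

```text
t: 29.9
tool_pos: [613.5, 193.5, 43.2]
tcp_rot: [-0.983, 1.57, -2.754]
ft_force: [-0.8, -0.5, 0.1]
width: 40.0
pos [613.5 193.5  43.2] rotvec [-0.  0.  0.] cur [ 3.2 -3.8 -0.7] final [ 3.2 -3.8 -0.7] j6 0.42
[-0.77711862 -0.45576534  0.07855528]
```

```bash
python3 -m crank '[0,0,0,3,-2,0,42,0,0,0,0,0,8,42,0,0,0,0,0,12,42,0,0,0,0,0,12,42,0,0,0,0,0,12,42,0,0,0,0,0,12,42,0,0,0,0,0,12,42,0,0,0,0,0,12,42]'
python3 -m crank '[0,0,0,0,0,12,42,0,0,0,0,0,12,42,0,0,0,0,0,12,42,0,0,0,0,0,8,42,0,0,0,0,0,0,42]'
python3 - <<'E'
from h import *
s=manip.read_state();print(s['tool_pos'],w2b(*s['tool_pos'][:2]))
p=manip.read_camera('scene')
for b in manip.masks_of(p,'square')[:1]:
  for a in (-.2,.2):
    r=fit(p,b['mask'],rect(70,70),36,8,[*ray(p,b['uv'],44)[0][:2],a],1); print('sq',b['score'],r,w2b(*r[0][:2]),r[0][2]-BA)
im=p['frame'][160:280,220:355]; cv2.imwrite('pics/i.png',cv2.resize(im,(675,600)))
E
```

```text
t: 30.7
tool_pos: [595.7, 115.0, 40.7]
tcp_rot: [2.528, 1.57, 0.757]
ft_force: [1.1, 3.6, 2.3]
width: 40.4
t: 31.2
tool_pos: [586.6, 71.1, 39.9]
tcp_rot: [-0.186, 1.569, -1.957]
ft_force: [1.0, -0.0, 0.2]
width: 40.0
[586.5647598   71.08834534  39.90561894] [ 57.09466314 -70.56422658]
```

View pics/i.png

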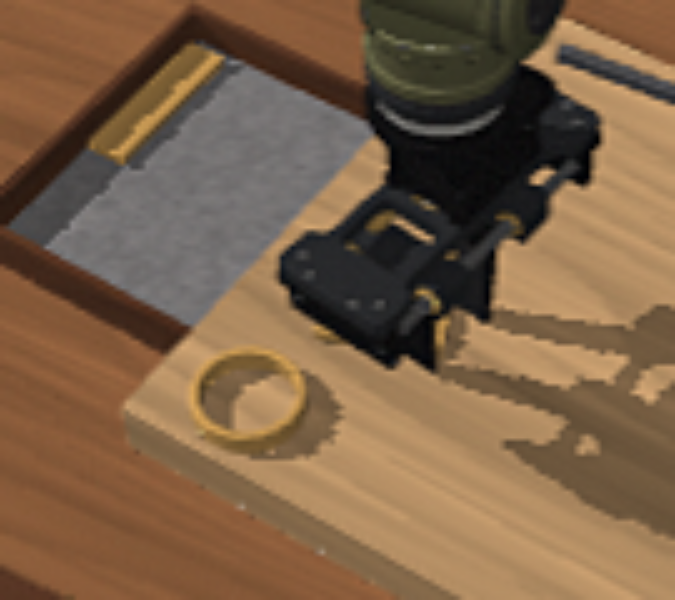

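```bash
python3 - <<'E'
from h import *
im=cv2.imread('pics/i.png')
p=manip.read_camera('scene')
X=ray(p,[(220+x/5,160+y/5) for x,y in [(325,332),(455,335),(465,315),(445,365)]],44); print([w2b(*x[:2]).round(1) for x in X])
hsv=cv2.cvtColor(p['frame'],cv2.COLOR_BGR2HSV); m=(hsv[...,0]>16)&(hsv[...,0]<22)&(hsv[...,1]>130)&(hsv[...,2]>90)
ys,xs=np.nonzero(m[218:240,275:320]); P=ray(p,np.c_[xs+275,ys+218],44); B=np.array([w2b(*q[:2]) for q in P]).round(); print(B[np.argsort(B[:,1])].astype(int).tolist())
s=manip.read_state(); q=manip.read_camera('wrist')
for b in manip.masks_of(q,'square')[:2]:
    ys,xs=np.nonzero(b['mask']); print(b['score'],b['mask'].sum(),b['uv'],w2b(*ray(q,b['uv'],44,s)[0][:2]))
    i=[xs.argmin(),xs.argmax(),ys.argmin(),ys.argmax()]; print([w2b(*x[:2]).round(1) for x in ray(q,np.c_[xs[i],ys[i]],44,s)])
E
```

```text
[array([  95.2, -121.8]), array([ 58.7, -62.2]), array([ 44.3, -65.3]), array([ 78.6, -55.4])]
[[120, -137], [123, -135], [125, -133], [121, -133], [128, -131], [124, -131], [94, -129], [127, -129], [122, -129], [131, -129], [97, -127], [93, -127], [125, -127], [129, -127], [121, -126], [96, -125], [100, -125], [128, -125], [124, -124], [131, -123], [98, -123], [94, -123], [122, -122], [126, -122], [129, -121], [97, -121], [93, -120], [125, -120], [132, -119], [95, -118], [128, -118], [94, -116], [130, -116], [126, -116], [133, -114], [129, -114], [97, -114], [132, -112], [136, -112], [95, -112], [134, -110], [137, -108], [133, -108], [45, -98], [43, -95], [42, -93], [44, -85], [47, -83], [56, -77], [55, -75], [59, -75], [62, -73], [57, -73], [53, -72], [60, -71], [65, -71], [56, -70], [63, -69], [67, -69], [66, -67], [70, -67], [69, -65], [72, -63]]
0.88 4446 [331.1, 310.9] [  53.67426895 -109.32967423]
[array([  18.1, -121.5]), array([  82.8, -128.6]), array([ 66.5, -63.4]), array([  18.8, -125.5])]
```

```bash
python3 -m crank '[0,0,0,0,0,10,42,0,0,0,0,0,14,42,0,0,0,0,0,14,42,0,0,0,0,0,14,42,0,0,0,0,0,14,42,0,0,0,0,0,14,42,0,0,0,0,0,14,42,0,0,0,0,0,14,42]'
python3 -m crank '[0,0,0,0,0,20,42,0,0,0,0,0,20,42,0,0,0,0,0,10,42,0,0,0,0,0,0,42]'
python3 - <<'E'
from h import *
s=manip.read_state();print(s['tool_pos'],w2b(*s['tool_pos'][:2]))
p=manip.read_camera('scene'); cv2.imwrite('pics/j.png',p['frame'])
for b in manip.masks_of(p,'square')[:1]:
  for z in (6,36):
    r=fit(p,b['mask'],rect(70,70),z,8,[*ray(p,b['uv'],z+4)[0][:2],-.2],1); print('sq',z,b['score'],b['mask'].sum(),r,w2b(*r[0][:2]),r[0][2]-BA)
E
```

```text
t: 32.25
tool_pos: [565.8, -34.6, 40.9]
tcp_rot: [1.423, 1.569, -0.348]
ft_force: [-0.3, 1.3, -0.8]
width: 39.9
t: 32.65
tool_pos: [555.3, -83.7, 40.2]
tcp_rot: [-0.03, 1.57, -1.802]
ft_force: [1.2, 0.8, -0.5]
width: 39.8
[555.28275921 -83.6766228   40.23822088] [  41.4196578  -227.67900351]
sq 6 0.89 322 (array([ 5.50924726e+02, -9.61473292e+01,  3.79373589e-01]), np.float64(0.44868895411491394)) [  38.32838987 -240.52248564] 0.4793735894169021
sq 36 0.89 322 (array([ 5.72337036e+02, -8.06863837e+01,  5.35296940e-01]), np.float64(0.5136483907699585)) [  58.09020842 -223.00111647] 0.6352969403175103
```

```bash
python3 -m crank '[0,0,0,-20,0,0,42,0,0,0,-35,0,0,52,0.05,0,0,-35,0,-20,52,0,0,0,0,0,-45,52,0,0,0,0,0,-45,52,0,0,0,0,0,-45,52,0,0,0,0,0,-45,52,0,0,0,0,0,-45,52]'
python3 -m crank '[0,0,0,0,0,-45,52,0,0,0,0,0,-45,52,0,0,0,0,0,-45,52,0,0,0,0,0,0,52]'
python3 - <<'E'
from h import *
p=manip.read_camera('scene'); cv2.imwrite('pics/k.png',p['frame'])
for b in manip.masks_of(p,'square')[:1]:
  for z in (6,):
   for a in (-.5,-.1,.3):
    r=fit(p,b['mask'],rect(70,70),z,8,[*ray(p,b['uv'],z+4)[0][:2],a],1); print('sq',z,b['score'],b['mask'].sum(),r,w2b(*r[0][:2]),r[0][2]-BA)
for b in manip.masks_of(p,'disc')[:1]:
    r=fit(p,b['mask'],circ(84),36,8,[550,273],0); print('disc',b['score'],r,w2b(*r[0][:2]))
tgt([*b2w(9,185),40],BA-.15)
E
```

```text
t: 33.55
tool_pos: [615.2, 158.3, 130.3]
tcp_rot: [1.749, 1.571, -0.071]
ft_force: [1.1, -0.8, -0.1]
width: 49.8
t: 33.95
tool_pos: [648.4, 292.2, 129.8]
tcp_rot: [-3.113, 1.569, 1.355]
ft_force: [-0.4, -0.2, 0.5]
width: 49.3
sq 6 0.62 470 (array([ 5.51491414e+02, -9.91900308e+01,  4.31490770e-01]), np.float64(0.05493863299489021)) [  39.19601036 -243.49341202] 0.531490769990906
sq 6 0.62 470 (array([ 5.51270525e+02, -9.88022086e+01,  4.29434537e-01]), np.float64(0.054045069962739944)) [  38.93750704 -243.12957947] 0.5294345369945554
sq 6 0.62 470 (array([ 5.51931066e+02, -9.92382695e+01,  4.33953769e-01]), np.float64(0.055472493171691895)) [  39.63828148 -243.49751779] 0.5339537688513326
disc 0.7 (array([551.88106699, 279.38042721]), np.float64(2.4575047492980957)) [  1.78973413 133.22467092]
pos [648.  286.7 129.7] rotvec [0.001 0.001 0.001] cur [ 89.7 -91.8 -21.6] final [ 89.7 -91.9 -21.4] j6 0.59
```

```bash
python3 - <<'E'
from h import *
tgt([*b2w(-38,-234),10],BA-.15)
E
```

```text
pos [648.  286.7 129.7] rotvec [0.001 0.001 0.001] cur [120.1 -76.3 399.7] final [119.7 -75.8 399.9] j6 0.59
```

```bash
python3 -m crank '[0,0,0,0,-8,40,0,0,0,0,0,-9,45,0,0,0,0,0,-9,45,0,0,0,0,0,-9,45,0,0,0,0,0,-9,45,0,0,0,0,0,-8,45,0,0,0,0,0,-8,45,0,0,0,0,0,-8,45,0]'
python3 -m crank '[0,0,0,0,-8,45,0,0,0,0,40,0,0,0,0,0,0,40,0,0,0,0,0,0,25,0,0,0,0,0,0,10,0,0,0,0,0,0,0,0,0,0]'
python3 - <<'E'
from h import *
tgt([*b2w(-38,-234),10],BA-.15); s=manip.read_state(); print(s['width'],s['ft_force'])
p=manip.read_camera('scene'); cv2.imwrite('pics/l.png',p['frame'])
E
```

```text
t: 34.9
tool_pos: [493.0, -43.2, 130.3]
tcp_rot: [1.045, 1.57, -0.777]
ft_force: [1.3, 0.3, 0.3]
width: 0.6
t: 35.5
tool_pos: [474.3, -82.7, 14.0]
tcp_rot: [-1.571, 1.568, 2.89]
ft_force: [0.1, 0.0, -0.2]
width: 0.2
pos [474.3 -82.7  14. ] rotvec [-0.001 -0.     0.003] cur [ 4.   1.1 -1. ] final [ 4.   1.1 -1. ] j6 -0.03
0.15647627245257184 [ 0.07475699  0.00715196 -0.1842046 ]
```

```bash
python3 -m crank '[0,0,0,4,0,0,0,0,0,0,0,8,0,0,0,0,0,0,8,0,0,0,0,0,0,6,0,0]'; python3 -m crank '[0,0,0,0,6,0,0,0,0,0,0,6,0,0]';python3 -m crank '[0,0,0,0,6,0,0,0,0,0,0,3,0,0,0,0,0,0,0,0,0]'
python3 - <<'E'
from h import *
p=manip.read_camera('scene'); cv2.imwrite('pics/m.png',p['frame'])
for b in manip.masks_of(p,'square')[:1]:
   for a in (-.1,.3):
    r=fit(p,b['mask'],rect(70,70),6,8,[*ray(p,b['uv'],10)[0][:2],a],1); print('sq',b['score'],b['mask'].sum(),r,w2b(*r[0][:2]),r[0][2]-BA)
s=manip.read_state();print(s['tool_pos'],w2b(*s['tool_pos'][:2]))
E
```

```text
t: 35.95
tool_pos: [498.9, -88.3, 12.2]
tcp_rot: [1.539, 1.569, -0.282]
ft_force: [-2.8, 1.8, 2.2]
width: 0.2
t: 36.15
tool_pos: [508.9, -90.7, 11.1]
tcp_rot: [-1.637, 1.569, 2.826]
ft_force: [-2.6, 1.2, 2.1]
width: 0.2
t: 36.45
tool_pos: [518.3, -93.3, 11.2]
tcp_rot: [1.585, 1.57, -0.235]
ft_force: [-1.1, 0.5, 1.0]
width: 0.6
sq 0.58 487 (array([ 5.71312894e+02, -1.05224326e+02,  3.66131269e-01]), np.float64(0.04492796212434769)) [  59.52088943 -247.51871452] 0.46613126911179636
sq 0.58 487 (array([ 5.71627413e+02, -1.05449634e+02,  3.78912285e-01]), np.float64(0.045460768043994904)) [  59.85633019 -247.71149799] 0.4789122846795263
[518.08875847 -93.27225632  11.21606934] [   5.36943701 -240.93990301]
```

```bash
python3 -m crank '[0,0,0,0,-8,0,0,0,0,0,-30,0,0,0,-0.02,0,0,-45,0,0,52,0,0,0,-40,0,-30,52,0,0,0,0,6,-45,52,0,0,0,0,6,-45,52,0,0,0,0,6,-45,52,0,0,0,0,6,-45,52]'
python3 -m crank '[0,0,0,0,6,-45,52,0,0,0,0,6,-45,52,0,0,0,0,6,-45,52,0,0,0,0,6,-40,52,0,0,0,0,0,0,52]'
python3 - <<'E'
from h import *
s=manip.read_state(); p=manip.read_camera('wrist')
for b in manip.masks_of(p,'disc')[:1]:
    r=fit(p,b['mask'],circ(84),36,8,[550,273],0,s); print('disc',b['score'],r,w2b(*r[0][:2]))
tgt([*b2w(7,186),40],BA-.13)
E
```

```text
t: 37.35
tool_pos: [581.3, 109.5, 126.6]
tcp_rot: [1.735, 1.569, -0.066]
ft_force: [0.2, -0.3, -0.2]
width: 43.1
t: 37.85
tool_pos: [644.9, 276.9, 126.0]
tcp_rot: [2.612, 1.569, 0.815]
ft_force: [0.3, 0.2, -0.1]
width: 49.5
disc 0.95 (array([550.30542672, 274.05930716]), np.float64(0.3120323419570923)) [  0.75319109 127.77283275]
pos [643.9 273.2 125.7] rotvec [0.002 0.001 0.   ] cur [ 85.7 -92.6 -38.3] final [ 85.7 -92.7 -38.1] j6 0.55
```

```bash
python3 -m crank '[0,0,0,0,-30,-13,52,0,0,0,0,-31,-13,52,0,0,0,10,-31,-12,52,0,0,0,30,0,0,52,0,0,0,27,0,0,52,0,0,0,12,0,0,52,0,0,0,3,0,0,52,0,0,0,0,0,0,52]'
python3 -c "
from h import *
tgt([*b2w(7,188),40],BA-.13);print(manip.read_state()['ft_force'])"
```

```text
t: 38.75
tool_pos: [563.9, 330.0, 44.6]
tcp_rot: [1.93, 1.571, 0.128]
ft_force: [-0.1, 0.5, 0.5]
width: 49.4
pos [563.9 330.   44.6] rotvec [-0.001 -0.    -0.   ] cur [ 4.6 -2.1 -3. ] final [ 4.6 -2.1 -3. ] j6 0.68
[-0.05179854  0.47500045  0.46322451]
```

```bash
python3 -m crank '[0,0,0,4,-2,0,52,0,0,0,0,0,6,52,0,0,0,0,0,8,52,0,0,0,0,0,8,52,0,0,0,0,0,10,52,0,0,0,0,0,12,52,0,0,0,0,0,12,52,0,0,0,0,0,12,52]'
python3 -m crank '[0,0,0,0,0,14,52,0,0,0,0,0,14,52,0,0,0,0,0,14,52,0,0,0,0,0,14,52,0,0,0,0,0,14,52,0,0,0,0,0,14,52,0,0,0,0,0,14,52,0,0,0,0,0,14,52]'
python3 - <<'E'
from h import *
s=manip.read_state();print(s['tool_pos'],w2b(*s['tool_pos'][:2]))
p=manip.read_camera('wrist')
for b in manip.masks_of(p,'disc')[:1]:
    print(b['score'],b['mask'].sum(),w2b(*ray(p,b['uv'],44,s)[0][:2]))
p=manip.read_camera('scene')
for b in manip.masks_of(p,'disc')[:1]:
    print(b['score'],b['mask'].sum(),w2b(*ray(p,b['uv'],44)[0][:2]))
E
```

```text
t: 39.55
tool_pos: [546.1, 264.2, 40.7]
tcp_rot: [2.497, 1.57, 0.696]
ft_force: [-0.6, 2.8, 1.2]
width: 49.3
t: 40.35
tool_pos: [520.3, 154.9, 40.3]
tcp_rot: [2.737, 1.571, 0.936]
ft_force: [1.2, 2.5, 2.8]
width: 49.6
[520.28978318 154.87321687  40.30229718] [-17.21374465   6.18561222]
0.53 55 [ 17.15010572 -27.44210557]
```

```bash
python3 -m crank '[0,0,0,0,0,14,52,0,0,0,0,0,14,52,0,0,0,0,0,14,52,0,0,0,0,0,14,52,0,0,0,0,0,14,52,0,0,0,0,0,14,52,0,0,0,0,0,14,52,0,0,0,0,0,14,52]'
python3 -m crank '[0,0,0,0,0,14,52,0,0,0,0,0,16,52,0,0,0,0,0,20,52,0,0,0,0,0,20,52,0,0,0,0,0,20,52,0,0,0,0,0,20,52,0,0,0,0,0,8,52,0,0,0,0,0,0,52]'
python3 - <<'E'
from h import *
s=manip.read_state();print(s['tool_pos'],w2b(*s['tool_pos'][:2]))
p=manip.read_camera('scene'); cv2.imwrite('pics/n.png',p['frame'])
for b in manip.masks_of(p,'disc')[:1]:
    r=fit(p,b['mask'],circ(84),6,8,[*ray(p,b['uv'],10)[0][:2]],0); print(b['score'],b['mask'].sum(),r,w2b(*r[0][:2]))
E
```

```text
t: 41.35
tool_pos: [494.7, 45.7, 40.2]
tcp_rot: [-0.485, 1.571, -2.286]
ft_force: [0.8, 1.3, -2.1]
width: 49.6
t: 42.15
tool_pos: [468.0, -69.1, 40.4]
tcp_rot: [1.085, 1.57, -0.718]
ft_force: [-0.0, 0.6, 0.2]
width: 49.1
[467.95380925 -69.07714509  40.39078494] [ -46.93052691 -221.87080984]
0.75 371 (array([463.14887077, -85.71076528]), np.float64(0.3414553701877594)) [ -50.05086957 -238.90102463]
```

```bash
python3 -m crank '[0,0,0,-10,0,0,52,0,0,0,-35,0,0,52,0,0,0,-45,0,0,52,0,0,0,-45,0,-30,52,0,0,0,-45,0,-40,52,0,0,0,-20,0,-40,52,0,0,0,0,0,-30,52,0,0,0,0,0,0,52]'
python3 - <<'E'
from h import *
p=manip.read_camera('scene'); cv2.imwrite('pics/o.png',p['frame'])
for n,sh in [('disc',circ(84)),('square',rect(70,70)),('strip',rect(100,26))]:
  for b in manip.masks_of(p,n)[:1]:
    r=fit(p,b['mask'],sh,6,8,[*ray(p,b['uv'],10)[0][:2],-.1 if n=='strip' else .35],n!='disc'); print(n,b['score'],b['mask'].sum(),r,w2b(*r[0][:2]),r[0][-1]-BA)
for n,z in [('loupe',35),('bangle',43),('punch',40),('tin',17),('graver',17)]:
  for b in manip.masks_of(p,n)[:1]: print(n,round(b['score'],2),np.round(b['uv']),ray(p,b['uv'],z).round()[0])
s=manip.read_state(); w=manip.read_camera('wrist'); print(s['tool_pos'])
a=cv2.resize(p['frame'][130:250,160:330],(567,400)); c=cv2.resize(w['frame'],(567,354))[:200]; cv2.imwrite('pics/q.png',np.vstack([a,c]))
E
```

```text
t: 43.05
tool_pos: [498.8, 62.9, 231.3]
tcp_rot: [2.08, 1.568, 0.284]
ft_force: [-0.9, -0.6, -1.1]
width: 49.5
disc 0.72 572 (array([457.0974738 , -92.25723518]), np.float64(0.03895634040236473)) [ -55.41847831 -246.01892109] -92.15723518292285
square 0.79 507 (array([ 5.70181459e+02, -1.06099776e+02,  3.65197626e-01]), np.float64(0.02855597622692585)) [  58.48250614 -248.50274627] 0.46519762577540524
strip 0.63 262 (array([ 4.88300121e+02, -1.77349481e+02, -1.00294671e-01]), np.float64(0.0304856114089489)) [ -15.87666523 -327.57099279] -0.0002946705380953568
loupe 0.75 [182. 173.] [ 578. -363.   35.]
bangle 0.66 [274. 245.] [685.  21.  43.]
punch 0.68 [482. 235.] [401. 502.  40.]
tin 0.68 [235. 128.] [ 314. -351.   17.]
graver 0.73 [479. 231.] [371. 490.  17.]
[497.76900982  58.77782523 228.9127285 ]
```

View pics/q.png

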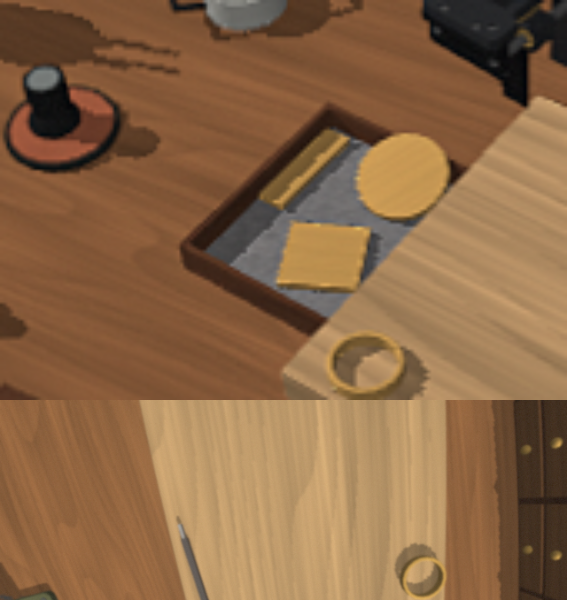

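```bash
python3 - <<'E'
from h import *
tgt([*b2w(-50,-246),24],BA-.13)
q=manip.read_camera('side')
for n,sh in [('disc',circ(84)),('square',rect(70,70))]:
  for b in manip.masks_of(q,n)[:1]:
    r=fit(q,b['mask'],sh,6,8,[*ray(q,b['uv'],10)[0][:2],.35],n!='disc'); print(n,b['score'],b['mask'].sum(),r,w2b(*r[0][:2]))
E
```

```text
pos [497.8  58.9 229. ] rotvec [-0.001  0.     0.   ] cur [205.    0.4 155.7] final [2.050e+02 2.000e-01 1.557e+02] j6 0.24
disc 0.52 246 (array([ 478.00579578, -106.51357154]), np.float64(0.28433725237846375)) [ -33.19135208 -258.11668592]
square 0.62 227 (array([ 5.70463049e+02, -1.12105810e+02,  4.78763298e-01]), np.float64(0.18430893123149872)) [  59.36229264 -254.4506628 ]
```

```bash
python3 -m crank '[0,0,0,20,0,35,0,0,0,0,25,0,40,0,0,0,0,30,0,40,0,0,0,0,30,0,40,0,0,0,0,45,0,0,0,0,0,0,35,0,0,0,0,0,0,14,0,0,0,0,0,0,0,0,0,0]'
python3 -m crank '[0,0,0,2,0,0,0,0,0,0,0,0,0,0]'
python3 -m crank '[0,0,0,2,0,0,0,0,0,0,0,0,0,0]'
python3 -c "
from h import *
manip.read_camera('scene');s=manip.read_state();print(s['tool_pos'],w2b(*s['tool_pos'][:2]),s['width'],s['ft_force'])"
```

```text
t: 44.5
tool_pos: [463.6, -91.9, 31.0]
tcp_rot: [1.476, 1.57, -0.325]
ft_force: [0.0, 0.2, 0.8]
width: 0.4
t: 44.7
tool_pos: [464.1, -91.9, 30.3]
tcp_rot: [1.304, 1.569, -0.496]
ft_force: [-1.5, 0.2, 6.5]
width: 0.2
t: 44.9
tool_pos: [465.0, -92.0, 29.7]
tcp_rot: [1.45, 1.567, -0.35]
ft_force: [-2.7, 0.5, 13.6]
width: 0.1
[465.03556604 -91.99863468  29.66089503] [ -47.54586044 -244.96912564] 0.6300930764552316 [-1.94421922  0.64132565 13.65411901]
```

```bash
python3 -m crank '[0,0,0,0,3,6,0,0,0,0,0,3,6,0,0,0,0,0,3,6,0]'
python3 -m crank '[0,0,0,0,3,6,0,0,0,0,0,3,6,0,0,0,0,0,0,0,0]'
python3 - <<'E'
from h import *
p=manip.read_camera('scene'); s=manip.read_state(); print(s['tool_pos'],w2b(*s['tool_pos'][:2]),s['ft_force'])
for b in manip.masks_of(p,'disc')[:1]:
    r=fit(p,b['mask'],circ(84),6,8,[*ray(p,b['uv'],10)[0][:2]],0); print(b['score'],b['mask'].sum(),r,w2b(*r[0][:2]))
E
```

```text
t: 45.25
tool_pos: [468.7, -111.1, 27.6]
tcp_rot: [1.753, 1.568, -0.047]
ft_force: [1.3, 1.3, 3.7]
width: 0.5
t: 45.55
tool_pos: [470.5, -125.2, 26.1]
tcp_rot: [0.202, 1.57, -1.599]
ft_force: [1.2, -1.5, 2.4]
width: 0.6
[ 470.52328952 -125.08269584   26.12639041] [ -38.78265785 -277.34004611] [ 1.07266064 -1.79916946  2.23620343]
0.85 544 (array([459.20861564, -91.37009537]), np.float64(0.06242313235998154)) [ -53.40644958 -244.92545078]
```

```bash
python3 -m crank '[0,0,0,-30,0,0,0,0,0,0,0,-10,-38,0,0,0,0,0,-10,-38,0,0,0,0,0,-11,-38,0,0,0,0,10,0,0,0,0,0,0,6,0,0,0,0,0,0,0,0,0,0]'
python3 -c "
from h import *
tgt([*b2w(-55,-163),39.5],BA-.13);print(manip.read_state()['ft_force'])"
```

```text
t: 46.35
tool_pos: [464.6, -6.3, 38.4]
tcp_rot: [-1.366, 1.567, 3.116]
ft_force: [-0.3, -0.8, -0.2]
width: 0.3
pos [464.6  -6.3  38.4] rotvec [-0.     0.001  0.004] cur [-1.1  1.9  3. ] final [-1.1  1.9  3. ] j6 0.1
[-0.33735053 -0.76018043 -0.17822896]
```

```bash
python3 -m crank '[0,0,0,-1,2,8,0,0,0,0,0,2,8,0,0,0,0,0,2,8,0]'; python3 -m crank '[0,0,0,0,2,8,0,0,0,0,0,2,8,0,0,0,0,0,2,8,0]'; python3 -m crank '[0,0,0,0,2,8,0,0,0,0,0,2,8,0,0,0,0,0,0,0,0]'
python3 - <<'E'
from h import *
p=manip.read_camera('scene'); s=manip.read_state(); print(s['tool_pos'],w2b(*s['tool_pos'][:2]),s['ft_force'])
for b in manip.masks_of(p,'disc')[:1]:
    r=fit(p,b['mask'],circ(84),6,8,[*ray(p,b['uv'],10)[0][:2]],0); print(b['score'],b['mask'].sum(),r,w2b(*r[0][:2]))
E
```

```text
t: 46.65
tool_pos: [466.9, -32.3, 41.6]
tcp_rot: [1.364, 1.57, -0.439]
ft_force: [-0.6, -1.0, 0.2]
width: 0.3
t: 46.95
tool_pos: [467.0, -56.4, 41.3]
tcp_rot: [1.482, 1.571, -0.319]
ft_force: [0.4, -0.5, -0.3]
width: 0.2
t: 47.25
tool_pos: [467.3, -72.9, 41.3]
tcp_rot: [1.03, 1.571, -0.772]
ft_force: [0.2, -0.3, 0.1]
width: 0.2
[467.19749764 -72.37628591  41.19995381] [ -47.35369561 -225.22897386] [ 0.05752065 -0.0257347   1.1411748 ]
0.69 436 (array([465.49716957, -87.60629148]), np.float64(0.17615334689617157)) [ -47.52506562 -240.5526424 ]
```

```bash
python3 -m crank '[0,0,0,-30,0,0,0,0,0,0,-45,0,0,0,0,0,0,-45,12,30,0,0,0,0,-45,12,30,0,0,0,0,-35,12,30,0,0,0,0,0,12,20,0,0,0,0,0,0,0,0]'
cat >> h.py <<'E'
def tfit(views,x0):
    "views: (p,s,mask); disc centre (mid-thickness) x,y,z and tilt slopes a=dz/dx,b=dz/dy"
    def sil(p,s,v):
        n=np.array([-v[3],-v[4],1]); n/=np.linalg.norm(n); u=np.cross([0,1.,0],n); u/=np.linalg.norm(u); w=np.cross(n,u)
        c=circ(84); X=np.vstack([v[:3]+c[:,:1]*u+c[:,1:]*w+k*n for k in (-4,4)])
        I=np.zeros((400,640),np.uint8); cv2.fillConvexPoly(I,np.round(cv2.convexHull(proj(p,X,s).astype(np.float32))*16).astype(np.int32),255,cv2.LINE_AA,4)
        return cv2.GaussianBlur(I.astype(np.float32)/255,(0,0),1.)
    Ms=[cv2.GaussianBlur(m.astype(np.float32),(0,0),1.) for _,_,m in views]
    f=lambda v:sum(float(((sil(p,s,v)-M)**2).sum()/M.sum()) for (p,s,_),M in zip(views,Ms))
    S=np.vstack([x0]+[np.array(x0)+np.eye(5)[i]*[8,8,8,.2,.2][i] for i in range(5)])
    r=minimize(f,x0,method='Nelder-Mead',options=dict(initial_simplex=S,maxiter=1500,maxfev=1500,xatol=.005,fatol=1e-6)); return r.x,r.fun
E
python3 - <<'E'
from h import *
s=manip.read_state(); w=manip.read_camera('wrist'); p=manip.read_camera('scene'); q=manip.read_camera('side')
cv2.imwrite('pics/w5.png',w['frame']); cv2.imwrite('pics/s5.png',p['frame']); cv2.imwrite('pics/q5.png',q['frame'])
print(s['tool_pos'],w2b(*s['tool_pos'][:2]))
V={}
for n,c,ss in (('w',w,s),('s',p,None),('q',q,None)):
    b=best(c,'disc')
    if b: 
        V[n]=(c,ss,b['mask']); ys,xs=np.nonzero(b['mask']); print(n,b['score'],b['mask'].sum(),b['uv'],xs.min(),xs.max(),ys.min(),ys.max())
for keys in (['s'],['w'],['s','w'],['s','w','q']):
    if all(k in V for k in keys):
        for ab in ((0,0),(-.3,.0),(0,.3),(.3,0),(0,-.3)):
            r=tfit([V[k] for k in keys],[463,-90,18,*ab]); print(keys,r[0].round(2),round(r[1],3),w2b(*r[0][:2]).round(1))
E
```

```text
t: 48.05
tool_pos: [488.9, -185.8, 234.1]
tcp_rot: [1.254, 1.568, -0.549]
ft_force: [-0.2, 0.9, 0.4]
width: 0.7
[ 488.94325439 -185.78227302  234.11092097] [ -14.3948699  -335.89745021]
w 0.6 3938 [291.1, 109.7] 257 326 73 145
s 0.2 256 [173.5, 159.9] 167 182 151 171
q 0.76 242 [353.8, 191.5] 340 363 186 199
['s'] [ 455.14 -104.95   -3.94    0.79    0.7 ] 1.169 [ -56.1 -258.8]
['s'] [ 440.81 -101.11  -15.73    0.78    0.74] 1.166 [ -70.7 -256.5]
['s'] [ 446.59 -114.72   25.5     0.72    0.75] 1.174 [ -63.6 -269.4]
['s'] [ 4.4686e+02 -9.0550e+01  1.4500e+00  1.0200e+00  3.4000e-01] 1.172 [ -65.8 -245.3]
['s'] [ 4.4645e+02 -1.1292e+02  6.9000e-01  9.8000e-01  4.0000e-01] 1.166 [ -64.  -267.6]
['w'] [ 4.6573e+02 -8.6470e+01  1.7480e+01  3.0000e-02  1.5000e-01] 0.003 [ -47.4 -239.4]
['w'] [ 4.6599e+02 -8.6350e+01  1.7120e+01 -2.1000e-01  3.0000e-02] 0.004 [ -47.2 -239.2]
['w'] [ 4.656e+02 -8.683e+01  2.004e+01  1.600e-01  1.700e-01] 0.002 [ -47.5 -239.8]
['w'] [ 4.6556e+02 -8.6980e+01  2.1150e+01  1.9000e-01  1.7000e-01] 0.002 [ -47.5 -239.9]
['w'] [ 4.6611e+02 -8.6290e+01  1.8190e+01 -1.3000e-01 -7.0000e-02] 0.005 [ -47.  -239.2]
['s', 'w'] [455.25 -88.72   0.69   0.96   0.46] 1.459 [ -57.6 -242.7]
['s', 'w'] [465.15 -77.66  -4.63   0.53   1.16] 1.459 [ -48.9 -230.7]
['s', 'w'] [454.09 -92.25  -4.75   0.84   0.65] 1.48 [ -58.4 -246.3]
['s', 'w'] [458.3  -87.3    3.72   0.96   0.48] 1.423 [ -54.7 -241. ]
['s', 'w'] [ 4.5566e+02 -8.4170e+01 -1.0200e+01  1.0300e+00  3.7000e-01] 1.499 [ -57.7 -238.1]
['s', 'w', 'q'] [464.04 -86.94  15.87   0.82   0.55] 2.022 [ -49. -240.]
['s', 'w', 'q'] [ 4.6638e+02 -8.3190e+01  3.1400e+01  1.4000e-01  1.6900e+00] 1.935 [ -47.1 -236.1]
['s', 'w', 'q'] [459.28 -91.52  23.06   0.69   0.82] 1.981 [ -53.3 -245.1]
['s', 'w', 'q'] [462.08 -92.44   6.95   0.57   1.02] 2.11 [ -50.4 -245.7]
['s', 'w', 'q'] [465.12 -87.95  30.23   0.86   0.57] 1.903 [ -47.9 -240.9]
```

```bash
python3 - <<'E'
import cv2
a=cv2.imread('pics/w5.png')[30:230,190:440]; cv2.imwrite('pics/r.png',cv2.resize(a,(750,600),interpolation=cv2.INTER_CUBIC))
E
```

```text
(no output)
```

View pics/r.png

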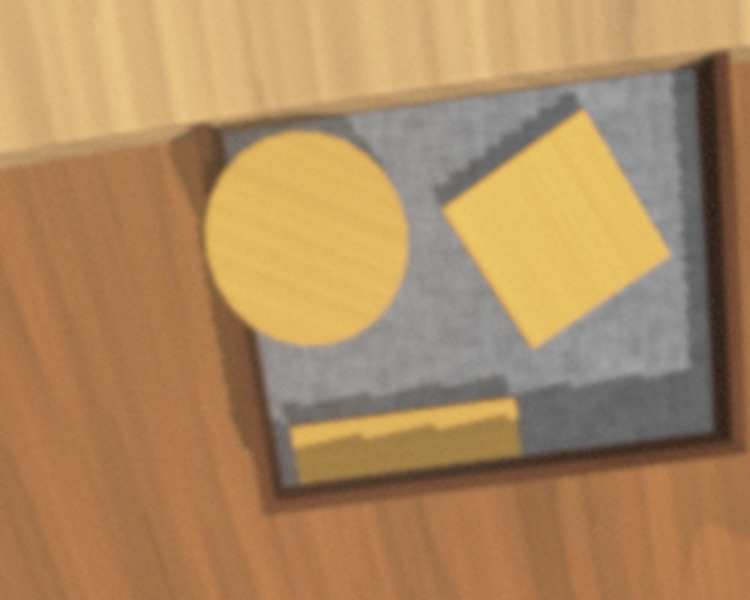

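```bash
python3 - <<'E'
from h import *
tgt([*b2w(-122,-236),36],BA-.13)
E
```

```text
pos [ 487.4 -182.6  231.4] rotvec [ 0.001 -0.001  0.002] cur [ 195.6 -116.9  -82.4] final [ 195.4 -117.4  -82.3] j6 -0.23
```

```bash
python3 -m crank '[0,0,0,15,-29,-20,0,0,0,0,20,-29,-20,0,0,0,0,30,-29,-21,0,0,0,0,30,-30,-21,0,0,0,0,45,0,0,0,0,0,0,35,0,0,0,0,0,0,16,0,0,0,0,0,0,0,0,0,0]'
python3 -c "
from h import *
tgt([*b2w(-122,-236),34.5],BA-.13);print(manip.read_state()['ft_force']); manip.read_camera('side'); tgt([*b2w(-122,-236),34.5],BA-.13)"
```

```text
t: 49.15
tool_pos: [389.6, -75.6, 38.2]
tcp_rot: [-1.675, 1.564, 2.809]
ft_force: [0.0, 0.1, -0.1]
width: 0.3
pos [389.6 -75.6  38.2] rotvec [ 0.001 -0.001  0.007] cur [ 3.7  2.2 -0.5] final [ 3.7  2.2 -0.5] j6 -0.1
[ 0.0213627   0.12861868 -0.147638  ]
pos [391.3 -76.3  40.2] rotvec [ 0.001 -0.     0.003] cur [ 5.7  0.4 -0.8] final [ 5.7  0.4 -0.8] j6 -0.1
```

```bash
python3 -m crank '[0,0,0,5.5,0,0,0,0,0,0,0,6,0,0,0,0,0,0,6,0,0,0,0,0,0,5,0,0]'; python3 -m crank '[0,0,0,0,5,0,0,0,0,0,0,5,0,0]'; python3 -m crank '[0,0,0,0,5,0,0,0,0,0,0,5,0,0,0,0,0,0,0,0,0]'
python3 - <<'E'
from h import *
s=manip.read_state();print(s['tool_pos'],w2b(*s['tool_pos'][:2]))
p=manip.read_camera('scene'); 
for n,sh in [('disc',circ(84)),('square',rect(70,70))]:
  for b in manip.masks_of(p,n)[:1]:
    r=fit(p,b['mask'],sh,6,8,[*ray(p,b['uv'],10)[0][:2],.35],n!='disc'); print(n,b['score'],b['mask'].sum(),r,w2b(*r[0][:2]))
E
```

```text
t: 49.6
tool_pos: [410.6, -81.6, 36.9]
tcp_rot: [1.485, 1.569, -0.316]
ft_force: [0.9, 0.5, 1.3]
width: 0.3
t: 49.8
tool_pos: [419.7, -83.6, 36.2]
tcp_rot: [1.506, 1.57, -0.295]
ft_force: [0.2, 0.1, 0.1]
width: 0.5
t: 50.1
tool_pos: [429.2, -85.8, 35.9]
tcp_rot: [1.91, 1.571, 0.109]
ft_force: [-1.0, -0.1, 0.4]
width: 0.5
[429.22673308 -85.82682309  35.89345205] [ -83.79195142 -242.40306554]
disc 0.69 584 (array([466.26888321, -92.97363907]), np.float64(0.03508399426937103)) [ -46.22136669 -245.8161328 ]
square 0.87 470 (array([ 5.69692226e+02, -1.05882961e+02,  3.98859002e-01]), np.float64(0.05922328308224678)) [  57.97407185 -248.33585617]
```

```bash
python3 -m crank '[0,0,0,0,4,0,0,0,0,0,0,4,0,0,0,0,0,0,4,0,0,0,0,0,0,0,0,0]'; python3 -m crank '[0,0,0,-30,0,0,0,0,0,0,-45,0,0,0,0,0,0,-45,12,30,0,0,0,0,-45,12,30,0,0,0,0,-30,12,30,0,0,0,0,0,12,10,0,0,0,0,0,0,0,0]'
python3 - <<'E'
from h import *
s=manip.read_state(); w=manip.read_camera('wrist'); cv2.imwrite('pics/w6.png',w['frame']); print(s['tool_pos'])
b=best(w,'disc'); print(b['score'],b['mask'].sum())
print(fit(w,b['mask'],circ(84),6,8,[470,-90],0,s))
for ab in ((0,0),(-.3,0),(.2,.2)):
    r=tfit([(w,s,b['mask'])],[468,-90,14,*ab]); print(r[0].round(2),round(r[1],4))
b=best(w,'square'); print(fit(w,b['mask'],rect(70,70),6,8,[570,-106,.37],1,s))
b=best(w,'tray'); print(b['score'],b['mask'].sum())
E
```

```text
t: 50.65
tool_pos: [441.3, -88.7, 36.3]
tcp_rot: [1.491, 1.57, -0.31]
ft_force: [0.1, 0.5, 0.1]
width: 0.3
t: 51.35
tool_pos: [464.4, -192.3, 223.7]
tcp_rot: [1.276, 1.568, -0.527]
ft_force: [0.0, 0.4, -0.9]
width: 0.4
[ 464.42309677 -192.30242892  223.66742424]
0.71 3850
(array([477.89161241, -89.8028877 ]), np.float64(0.019268212839961052))
[ 4.776e+02 -8.911e+01 -1.070e+00  8.000e-02  2.300e-01] 0.0011
[ 4.777e+02 -8.874e+01 -2.920e+00 -0.000e+00  7.000e-02] 0.0014
[ 4.7741e+02 -8.9580e+01  6.6000e-01  1.4000e-01  2.9000e-01] 0.0013
(array([ 5.67408277e+02, -1.06872904e+02,  3.64602084e-01]), np.float64(0.026117924600839615))
0.62 15589
```

```bash
python3 - <<'E'
from h import *
p=manip.read_camera('scene'); q=manip.read_camera('side')
for c in (p,q):
  for n,sh in [('disc',circ(84)),('square',rect(70,70)),('strip',rect(100,26))]:
   for b in manip.masks_of(c,n)[:1]:
    r=fit(c,b['mask'],sh,6,8,[*ray(c,b['uv'],10)[0][:2],-.1 if n=='strip' else .35],n!='disc'); print(n,round(b['score'],2),b['mask'].sum(),r[0].round(2),round(r[1],3))
tgt([476,-89,24],BA-.13)
E
```

```text
disc 0.78 455 [480.28 -90.49] 0.09
strip 0.48 280 [ 4.8798e+02 -1.7726e+02 -1.0000e-01] 0.016
disc 0.66 240 [ 486.73 -105.11] 0.294
square 0.72 248 [ 5.6883e+02 -1.0827e+02  4.7000e-01] 0.116
strip 0.43 130 [ 4.9581e+02 -1.8106e+02 -1.3000e-01] 0.273
pos [ 463.3 -190.3  222.1] rotvec [ 0. -0.  0.] cur [ 198.1  -10.7 -101.5] final [ 198.1  -10.7 -101.5] j6 -0.27
```

```bash
python3 -m crank '[0,0,0,25,-10,-35,0,0,0,0,35,-10,-35,0,0,0,0,40,-8,-32,0,0,0,0,45,0,0,0,0,0,0,40,0,0,0,0,0,0,14,0,0,0,0,0,0,0,0,0,0]'; python3 -m crank '[0,0,0,2.5,0,0,0,0,0,0,0,0,0,0]';python3 -m crank '[0,0,0,2.5,0,0,0,0,0,0,0,0,0,0]'
```

```text
t: 52.65
tool_pos: [457.6, -85.8, 23.0]
tcp_rot: [-1.636, 1.566, 2.846]
ft_force: [-0.2, -0.3, -1.0]
width: 0.3
t: 52.85
tool_pos: [461.3, -87.1, 24.6]
tcp_rot: [1.505, 1.567, -0.297]
ft_force: [-0.6, 0.5, 0.3]
width: 0.4
t: 53.05
tool_pos: [460.2, -86.7, 21.0]
tcp_rot: [1.501, 1.569, -0.3]
ft_force: [0.2, -0.6, 0.5]
width: 0.5
```

```bash
python3 -m crank '[0,0,0,3,0,0,0,0,0,0,0,0,0,0]';python3 -m crank '[0,0,0,2,0,0,0,0,0,0,0,0,0,0]'; python3 -m crank '[0,0,0,1.5,0,0,0,0,0,0,0,0,0,0]'; python3 -m crank '[0,0,0,1,0,0,0,0,0,0,0,0,0,0]'
```

```text
t: 53.25
tool_pos: [459.3, -86.3, 16.8]
tcp_rot: [-1.804, 1.571, 2.678]
ft_force: [0.1, 0.1, 0.3]
width: 0.8
t: 53.45
tool_pos: [459.2, -86.3, 14.6]
tcp_rot: [-1.584, 1.57, 2.899]
ft_force: [-0.9, 0.1, 0.4]
width: 0.1
t: 53.65
tool_pos: [459.4, -86.3, 14.2]
tcp_rot: [-1.562, 1.57, 2.92]
ft_force: [-3.1, -0.1, 6.1]
width: 0.5
t: 53.85
tool_pos: [459.4, -86.3, 14.2]
tcp_rot: [-1.561, 1.569, 2.922]
ft_force: [-7.1, 1.8, 13.8]
width: 0.3
```

```bash
python3 -m crank '[0,0,0,-5,0,0,0,0,0,0,-30,0,0,0,0,0,0,-45,0,0,0,0,0,0,-45,0,-40,0,0,0,0,-45,0,-40,0,0,0,0,-20,0,-40,0,0,0,0,0,0,-30,0,0,0,0,0,0,0,0]'
python3 - <<'E'
from h import *
p=manip.read_camera('scene'); cv2.imwrite('pics/z.png',p['frame'])
for n,sh in [('disc',circ(84)),('square',rect(70,70)),('strip',rect(100,26))]:
   for b in manip.masks_of(p,n)[:1]:
    r=fit(p,b['mask'],sh,6,8,[*ray(p,b['uv'],10)[0][:2],-.1 if n=='strip' else .35],n!='disc'); print(n,round(b['score'],2),b['mask'].sum(),r[0].round(2),round(r[1],3))
a=cv2.imread('pics/scene0.png').astype(int); d=np.abs(a-p['frame'].astype(int)).sum(2)
for n,(x0,x1,y0,y1) in dict(bangle=(252,287,225,258),tin=(205,260,110,145),graver=(475,500,220,260),punch=(325,375,165,190),loupepad=(155,205,135,190)).items(): print(n,d[y0:y1,x0:x1].mean().round(1))
print(manip.read_state()['t'])
manip.sign_off()
E
```

```text
t: 54.65
tool_pos: [491.4, 49.1, 188.4]
tcp_rot: [2.079, 1.568, 0.282]
ft_force: [-0.1, -0.8, 0.1]
width: 0.6
disc 0.96 488 [479.23 -89.55] 0.047
square 0.56 446 [ 5.7084e+02 -1.0579e+02  3.9000e-01] 0.102
strip 0.63 247 [ 4.8838e+02 -1.7639e+02 -7.0000e-02] 0.057
bangle 11.0
tin 8.7
graver 51.6
punch 11.3
loupepad 34.8
54.85
the job is handed in; nothing more can be done
```

I handed the job in at t ≈ 54.9 s. My last checks put the loupe upright on its pad and all three blanks in the tray, but some of those checks disagreed.

**What was done**
- **Loupe:** it went first, gripped by the barrel and set on the pad. A picture after release, and a later one, showed it standing upright.
- **Strip:** slid over the edge, then moved along the tray floor to the far wall by pressing on top with the closed fingers and by pushing. A first drag only turned it, so I repeated the move.
- **Square:** slid over the edge, then nudged sideways in the tray to make room for the disc.
- **Disc:** slid in last. It first ended up propped on the tray's -x wall; a touch on top met it at 30 mm instead of 14 mm. I pushed it off the wall.

**Last checks**
- **Disc:** a touch on its -x side, the side that had been on the wall, met it at 14.2 mm, so it lies flat. The scene and wrist cameras agree on its position to about 2 mm.
- **Square and strip:** the scene camera's fits match them flat on the floor, and the wrist picture showed them lying flat. The square was not touched from above, and its final fit was looser than earlier ones.
- **Bangle, punch, tin:** the picture around each is almost unchanged from the start.

**What failed or disagreed**
- **Graver:** the picture around it changed more (mean difference about 52, against about 10 for the others). I put this down to the arm and its shadow, which stood over it at the start, but did not confirm it. The arm never worked near it after the first move away.
- **Tray position:** my estimate was off by several mm in x, which is why the disc caught the wall.
- **Side camera:** its fits were partly blocked and differed by up to about 15 mm; I did not rely on them.
- **Fingertips on the board:** they pressed it once with about 24 N.
- **Pictures:** I viewed 13, three over the budget of 10.

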